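Hang primed plates on the drying rail and start the fan

TASK

Switch the drying fan off, then hook every primed plate by its hanger onto the drying rail at the open bay and slide each one along until it is centred on the mark of its own colour. When all are hanging on their marks, switch the fan back on; leave the other things on the bench where they are.

Things in the scene. Friction and masses are not known exactly. Their poses are not given: they have to be found in the camera images.
- hanger_red: Steel paint hanger with red grip tab, 164 mm tall, 240 g (None if absent), standing on the primed grey plate it carries (64 x 40 x 12 mm along x, y, z). Origin: centre of plate's underside, z up. The red tab to grip is the top: x = y = 0, 8 mm thick in x, 18 wide in y, z = 98..164 mm. Grip from above near z = 144, fingers closing along its x. Below it is the C hook (see crown).
- crown_red (a point): Point in the red hook, 93 mm above the hanger's origin, same axes, that lies on the bar's top line when hung. The hook's top is an inverted V (sides sloping 25 degrees) that centres itself on the bar. Strip 16 wide, 5 thick. From here in mm: tip at x 10..15 reaches down to z -14; spine x -15..-10; lower jog's top z -36. Mouth opens to +x: the bar enters between z -14 and -36.
- mark_red: red mark: a red band 20 mm long round the rail, and a red patch on the keeper strip beside it. Origin: middle of the band, on the bar's top line, 190 mm above the bench; y along the rail towards its loading bay, x level, square to the rail, away from the robot. The four marks are 65 mm apart; their order along the rail changes.
- hanger_yellow: Steel paint hanger with yellow grip tab, 164 mm tall, 240 g (None if absent), standing on the primed grey plate it carries (64 x 40 x 12 mm along x, y, z). Origin: centre of plate's underside, z up. The yellow tab to grip is the top: x = y = 0, 8 mm thick in x, 18 wide in y, z = 98..164 mm. Grip from above near z = 144, fingers closing along its x. Below it is the C hook (see crown).
- crown_yellow (a point): Point in the yellow hook, 93 mm above the hanger's origin, same axes, that lies on the bar's top line when hung. The hook's top is an inverted V (sides sloping 25 degrees) that centres itself on the bar. Strip 16 wide, 5 thick. From here in mm: tip at x 10..15 reaches down to z -14; spine x -15..-10; lower jog's top z -36. Mouth opens to +x: the bar enters between z -14 and -36.
- mark_yellow: yellow mark: a yellow band 20 mm long round the rail, and a yellow patch on the keeper strip beside it. Origin: middle of the band, on the bar's top line, 190 mm above the bench; y along the rail towards its loading bay, x level, square to the rail, away from the robot. The four marks are 65 mm apart; their order along the rail changes.
- hanger_blue: Steel paint hanger with blue grip tab, 164 mm tall, 240 g (None if absent), standing on the primed grey plate it carries (64 x 40 x 12 mm along x, y, z). Origin: centre of plate's underside, z up. The blue tab to grip is the top: x = y = 0, 8 mm thick in x, 18 wide in y, z = 98..164 mm. Grip from above near z = 144, fingers closing along its x. Below it is the C hook (see crown).
- crown_blue (a point): Point in the blue hook, 93 mm above the hanger's origin, same axes, that lies on the bar's top line when hung. The hook's top is an inverted V (sides sloping 25 degrees) that centres itself on the bar. Strip 16 wide, 5 thick. From here in mm: tip at x 10..15 reaches down to z -14; spine x -15..-10; lower jog's top z -36. Mouth opens to +x: the bar enters between z -14 and -36.
- mark_blue: blue mark: a blue band 20 mm long round the rail, and a blue patch on the keeper strip beside it. Origin: middle of the band, on the bar's top line, 190 mm above the bench; y along the rail towards its loading bay, x level, square to the rail, away from the robot. The four marks are 65 mm apart; their order along the rail changes.
- hanger_green: Steel paint hanger with green grip tab, 164 mm tall, 240 g (None if absent), standing on the primed grey plate it carries (64 x 40 x 12 mm along x, y, z). Origin: centre of plate's underside, z up. The green tab to grip is the top: x = y = 0, 8 mm thick in x, 18 wide in y, z = 98..164 mm. Grip from above near z = 144, fingers closing along its x. Below it is the C hook (see crown).
- crown_green (a point): Point in the green hook, 93 mm above the hanger's origin, same axes, that lies on the bar's top line when hung. The hook's top is an inverted V (sides sloping 25 degrees) that centres itself on the bar. Strip 16 wide, 5 thick. From here in mm: tip at x 10..15 reaches down to z -14; spine x -15..-10; lower jog's top z -36. Mouth opens to +x: the bar enters between z -14 and -36.
- mark_green: green mark: a green band 20 mm long round the rail, and a green patch on the keeper strip beside it. Origin: middle of the band, on the bar's top line, 190 mm above the bench; y along the rail towards its loading bay, x level, square to the rail, away from the robot. The four marks are 65 mm apart; their order along the rail changes.
- rail: Fixed drying rail: round steel bar, 12 mm thick, top line 190 mm above the bench, between posts 194 mm high at y = -170 and +205 mm. Origin: on the bench under the bar; y along the bar, x square to it away from the robot. Marks at y = -135..80, loading bay beyond. Hangers hook on in the bay, mouth towards rail +x, and slide to -y; they cannot pass one another.
- bay (a point): Middle of the loading bay, on the bar's top line (rail y = 146 mm), rail axes. Bay free for rail y = 118..175. From y = 96 down to -170 a keeper strip (rail x 7..31, 9 to 12 mm above the bar's top, upright at x 46, y 84) lies over the hooks' tips: hangers slide under it (6 mm spare) but cannot be put on or lifted off there.
- switch: The drying fan's switch box, grey, 80 (x) x 66 (y) x 58 (z) mm, fixed to the bench; origin at the centre of its underside. A steel toggle bat stands out of the middle of its top. Green dot at its +x end (on), red dot at its -x end (off).
- bat_pivot (a point): Pivot of the toggle bat, at the centre of the box's top, 58 mm above the bench. Axes of the box.
- bat_tip (a point): Centre of the black ball (14 mm across) at the end of the toggle bat (10 mm thick), 42 mm from the pivot.
- bat (a joint): Angle of the toggle bat in rad: 0 upright, +0.42 resting over the green dot (box +x, fan on), -0.42 resting over the red dot (box -x, fan off). It snaps over to the side it leans to once past centre; about 1 N at the ball moves it.
- hammer: Tack hammer, 260 mm, lying on the bench (bystander). Origin under its middle.
- funnel: Red plastic funnel, 84 mm across, 88 mm high, standing mouth down (bystander). Origin: centre of its underside.
- nut_driver: Nut driver with a black handle and chrome shank, 205 mm long, 28 mm thick, lying on the bench (bystander). Origin under the front end of its handle; the handle lies to its -x.
- parts_box: Gray open parts box, 110 x 200 x 60 mm (bystander). Origin: centre of its underside.
- tape: Roll of masking tape, 80 mm across, 24 mm high, lying flat (bystander). Origin: centre of its underside.
- primer_can: Primer can, 66 mm across, 130 mm high (bystander). Origin: centre of its underside.
There are look-alikes about, which are no part of the job. What is shaped like the hanger_red but orange is not meant. Leave any pink look-alike of the hanger_green alone.

How it is judged:
By the outcome, as a careful person would: the job done as asked, in the order asked, and still so for the second after the job is handed in, with the robot touching nothing.
Of hanger_red, hanger_yellow, hanger_blue, hanger_green only 3 to 4 are there at a start; the rules pass over those that are not, and their reading is None.
At some moment in a run one of hanger_red, hanger_yellow, hanger_blue, hanger_green may be knocked a few centimetres aside while the robot is not near it.
Once in a run the grip may slacken for a moment while it holds something.
It also fails if it takes over 210 s, if anything falls off the work surface, if the arm or the gripper's body presses on something with over 40 N, if the wrist force passes 120 N, or if a joint passes its speed limit or range.

ROBOT

A 6-joint arm with a two-finger parallel gripper is mounted at the origin on the work surface. World frame = base frame: x ahead of the robot, y to its left, z up, the work surface at z = 0. Lengths are in m, angles in rad, forces in N, time in s.
With the tool pointing down it reaches from about 0.25 to 0.775 m from the base axis. Payload 4 kg.
Tool frame: the origin (TCP) lies at the very end of the fingers, on their centre line; the grasp point (between the pads) lies 19 mm behind it (robot.hold_point_z is the distance from the TCP to the grasp point, in m); z points along the fingers, y is the line along which they close (so a half turn about z gives the same grasp; the last joint's range is limited). The gripper opens to 94 mm and grips with 3 to 60 N. Pads are 16 mm wide; open, the fingers measure 119 mm over their backs; the gripper's body (75 mm by 177 mm) begins 78 mm behind the grasp point.
Start: joints at [1.226, 0.087, 1.371, -0, 1.684, -0.103], TCP at [0.132, 0.534, 0.183] pointing down, gripper open.
Joint ranges: [-3.1, 3.1], [-0.76, 2.03], [0.27, 2.55], [-1.08, 4.22], [0.17, 2.65], [-2.57, 2.57]. Speed limits (rad/s): [2.79, 2.79, 3.14, 3.14, 3.14, 3.14].

INTERFACE

Orientations are given as [roll, pitch, yaw] about the fixed x, y, z axes, in that order (R = Rz(yaw) Ry(pitch) Rx(roll)).
In Python, from bench import robot gives the robot as it stands.
- The arm moves only by the tool carry_out, never from a script. Its argument "steps" is a list of rows, each a list of 3 entries, a list of its own where there are three numbers: the shift along the tool's x, y, z in m, then the turn about the tool's z in units of 10 degrees (1.0 is 10 degrees), then the closure, from -1 (fully open) to 1 (shut). In form: [[[tx, ty, tz], roll, jaw], ...]. A call has 1 to 10 rows; each row is the pose to reach, as a shift and turn from the pose commanded when the call began, along the tool's axes at that moment; what a row does not reach only later rows make up. A row lasts 1/8 s, in which the tool goes at most 62.5 mm and 10.7 degrees, less where a joint would pass 70% of its speed; a pose out of reach is approached as far as the arm can. A call with a gripper value outside its range is refused whole. The fingers move at their own pace and stop on an object; the grip force is fixed at half the most. Time passes only in rows, so rows that repeat a pose let the fingers close. It gives the time, the measured TCP pose, the force, the opening and the grip force at its end, in the units of the state.
- robot.get_obs(): the state, without advancing time (a new reading comes with each control period).
- robot.snapshot(name): name is "side" or "top"; returns a dict with "image" (384x512x3 uint8, red, green, blue), "z_map" (384x512 float32, m along the optical axis (not along the pixel's ray), 0 where there is no reading), "mtx" (3x3 intrinsics, pixels), "D" ([k1, k2, p1, p2, k3] as OpenCV has them; the pictures are not rectified), "R" (3x3) and "t" (3): a world point X has camera coordinates R X + t. Camera axes: x right, y down, z forward; pixel columns grow to the right and rows downward; lengths in m; the calibration is good to about 2 mm. A picture is of the moment at which its call begins.
- robot.close_job(): hands the job in; it is judged then, once.
The state is a dict: "time": time; "joint_positions": joint angles; "qvel": joint speeds; "joint_torque": joint torques, N m; "tool_pos": TCP position; "ee_rot": TCP orientation; "wrist_force": force on the tool from outside, world axes, zero at the start; "wrist_torque": the same for the moment, N m; "width": finger opening in m; "finger_force": force on a finger pad.
Only numpy, scipy, OpenCV 4.12 (cv2) and the standard library are available. Lean on these libraries where they do the work, as an engineer would, in place of code of your own. Each camera call takes 0.05 s, during which the arm holds its last target. There are 200 camera calls.

## Working session

There is one attempt and no reset: what is moved stays moved. The work goes in short steps, Python scripts to look and compute and a tool call to move; the robot and the scene stay as the last step left them, time stands still between calls to the robot, and variables do not carry over. Pictures are saved under pics/ and viewed, at most 14 in all, crops included, and the job is handed in when it is done.

Besides the shell and the picture viewer there is one more tool, called as name(argument=value, ...), one argument or row to a line, values as JSON. carry_out: Moves the arm, as the interface text tells. Its arguments: {"type":"object","properties":{"steps":{"type":"array","items":{"type":"array"}}},"required":["steps"]}

```bash
mkdir -p pics
cat > h.py <<'E'
import numpy as np, cv2
from bench import robot
def snap(n):
    s=robot.snapshot(n); return s
def save(s,name,crop=None,k=1):
    im=s["image"][:,:,::-1]
    if crop: im=im[crop[1]:crop[3],crop[0]:crop[2]]
    cv2.imwrite("pics/"+name,cv2.resize(im,None,fx=k,fy=k,interpolation=cv2.INTER_CUBIC))
def world(s,u,v,z=None,d=None):
    p=cv2.undistortPoints(np.array([[[u,v]]],float),s["mtx"],s["D"])[0,0]
    r=np.array([p[0],p[1],1.]); R=np.array(s["R"]);t=np.array(s["t"])
    if z is not None:
        c=-R.T@t; w=R.T@r; return c+w*(z-c[2])/w[2]
    if d is None: d=s["z_map"][int(round(v)),int(round(u))]
    return R.T@(r*d-t)
def cloud(s):
    z=s["z_map"];H,W=z.shape
    uu,vv=np.meshgrid(np.arange(W),np.arange(H))
    p=cv2.undistortPoints(np.stack([uu,vv],-1).reshape(-1,1,2).astype(float),s["mtx"],s["D"])[:,0]
    c=np.c_[p,np.ones(len(p))]*z.reshape(-1,1)
    return ((c-np.array(s["t"]))@np.array(s["R"])).reshape(H,W,3)
E
python3 - <<'E'
from h import *
import pickle
for n in("side","top"):
    s=snap(n); pickle.dump(s,open(n+".pkl","wb")); save(s,n+"0.png",k=1.5)
    print(n,-np.array(s["R"]).T@s["t"])
o=robot.get_obs();print(o)
E
```

```text
side [0.39543097 0.9150057  0.88357435]
top [0.43117008 0.05756638 1.27606291]
{'time': 0.1, 'joint_positions': array([ 1.22590969e+00,  8.78999051e-02,  1.37207163e+00, -1.54587487e-05,
        1.68359937e+00, -1.03045325e-01]), 'qvel': array([ 0.00012595, -0.00027413, -0.00334598,  0.00043321, -0.00111428,
        0.0003894 ]), 'joint_torque': array([ 1.77065631e-03, -3.41256523e+01, -3.03299189e+01,  7.19718891e-02,
        3.05023708e-02, -1.15031594e-04]), 'tool_pos': array([0.13152109, 0.53349872, 0.18182696]), 'ee_rot': array([-3.13962332e+00, -1.88205895e-04,  2.89974943e+00]), 'wrist_force': array([-0.17163489, -0.22333985, -0.25609214]), 'wrist_torque': array([-0.09888594,  0.0088815 , -0.00771471]), 'finger_force': 0.0, 'width': 0.09372437733975288}
```

View pics/side0.png

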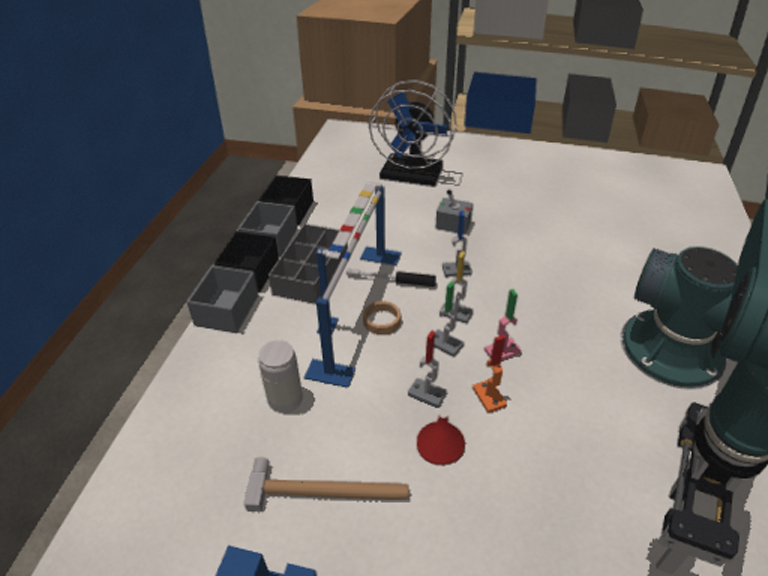

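View pics/top0.png

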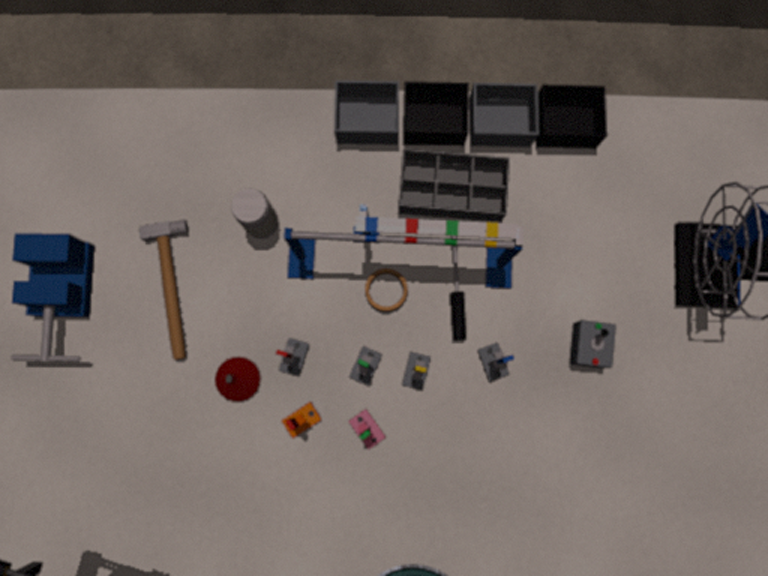

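Candidates (side picture): the grey-plated hangers with tabs red (430,347), green (450,295), yellow (461,265) and blue (462,222) fit the description. Red tab on orange (498,348) and green tab on pink (511,303) are look-alikes. On the rail, the order from the bay is blue, red, green, yellow. Now I'll measure poses and confirm in a crop.

```bash
cat > meas.py <<'E'
from h import *
def hangers(ss, cen, tall=True):
    """cen: dict name->(x,y) approx; returns pose from clouds"""
    P=np.concatenate([cloud(s)[s["z_map"]>0] for s in ss]); C=np.concatenate([s["image"][s["z_map"]>0] for s in ss]).astype(int)
    out={}
    for n,(x,y) in cen.items():
        c=np.array([x,y])
        for _ in range(3):
            m=np.hypot(*(P[:,:2]-c).T)<.045
            pl=P[m&(P[:,2]>.007)&(P[:,2]<.016)][:,:2].astype(np.float32)
            (c0,sz,a)=cv2.minAreaRect(pl); c=np.array(c0)
        a=np.radians(a); a=a if sz[0]>sz[1] else a+np.pi/2
        q=P[m]
        tab=q[(q[:,2]>.115)&(q[:,2]<.17)]; sp=q[(q[:,2]>.060)&(q[:,2]<.076)]
        ax=np.array([np.cos(a),np.sin(a)])
        tc=tab[:,:2].mean(0) if len(tab) else c*np.nan
        off=(sp[:,:2].mean(0)-c)@ax if len(sp) else np.nan
        if off>0: a+=np.pi; off=-off
        a=(a+np.pi)%(2*np.pi)-np.pi
        out[n]=(c,np.degrees(a),tc,off,len(sp),sz)
        print(n,"c",c.round(4),"yaw",np.degrees(a).round(1),"tab",tc.round(4),len(tab),"off",round(float(off),4),len(sp),"sz",np.round(sz,3))
    return out
E
python3 - <<'E'
from meas import *
import pickle
s=pickle.load(open("side.pkl","rb"));t=pickle.load(open("top.pkl","rb"))
cen={}
for n,u,v in [("red",293,358),("green",366,367),("yellow",418,372),("blue",493,362)]:
    cen[n]=world(t,u/1.5,v/1.5,z=.012)[:2]
hangers([s,t],cen)
# marks
for n,u,v in [("blue",371,238),("red",411,240),("green",452,241),("yellow",491,243),("L",291,234),("R",518,243)]:
    print(n,world(t,u/1.5,v/1.5,z=.19).round(4))
P=cloud(t);m=(P[...,2]>.180)&(P[...,2]<.2)&(P[...,0]>.4); q=P[m]; print("bar line",len(q))
b=q[(q[:,2]>.184)&(q[:,2]<.196)]
print(b[:,1].min(),b[:,1].max(),np.polyfit(b[:,1],b[:,0],1), np.histogram(b[:,0],8))
# switch
m=(abs(P[...,2]-.058)<.006)&(np.hypot(P[...,0]-world(t,593/1.5,345/1.5,z=.058)[0],P[...,1]-world(t,593/1.5,345/1.5,z=.058)[1])<.07)
print("switch",cv2.minAreaRect(P[m][:,:2].astype(np.float32)))
for n,u,v in [("green",601,327),("red",596,362),("ball",600,343)]: print(n,world(t,u/1.5,v/1.5,z=.1 if n=="ball" else .058).round(4))
a=cv2.resize(s["image"][125:275,255:355,::-1],None,fx=4,fy=4,interpolation=cv2.INTER_CUBIC)
b=cv2.resize(t["image"][130:260,180:260,::-1][:,:80],(369,600),interpolation=cv2.INTER_CUBIC)
b2=cv2.resize(t["image"][130:270,180:420,::-1],(800,467))
cv2.imwrite("pics/c1.png",a); cv2.imwrite("pics/c2.png",b2)
E
```

```text
red c [0.4799 0.2183] yaw -13.2 tab [0.4804 0.227 ] 114 off -0.0135 17 sz [0.059 0.067]
green c [0.466  0.0906] yaw -22.5 tab [0.466  0.0956] 104 off -0.0132 18 sz [0.045 0.067]
yellow c [ 0.4588 -0.0012] yaw -13.7 tab [0.4575 0.0019] 91 off -0.0136 16 sz [0.041 0.067]
blue c [ 0.4751 -0.1427] yaw 20.4 tab [ 0.475  -0.1408] 87 off -0.0105 13 sz [0.066 0.047]
blue [0.6689 0.0792 0.19  ]
red [0.6664 0.0143 0.19  ]
green [ 0.6656 -0.0524  0.19  ]
yellow [ 0.6631 -0.1161  0.19  ]
L [0.674  0.2093 0.19  ]
R [ 0.6638 -0.1603  0.19  ]
bar line 1246
-0.5800104664475474 0.22165180046261876 [0.02000872 0.667747  ] (array([  7,  11,  33, 323, 552,  13,   9,   4]), array([0.55666391, 0.58397158, 0.61127925, 0.63858692, 0.66589459,
       0.69320226, 0.72050993, 0.7478176 , 0.77512527]))
switch ((0.5096195936203003, -0.32531729340553284), (0.06561145931482315, 0.08057443797588348), 82.64749145507812)
green [ 0.5395 -0.3355  0.058 ]
red [ 0.4764 -0.3246  0.058 ]
ball [ 0.5078 -0.3194  0.1   ]
```

View pics/c1.png

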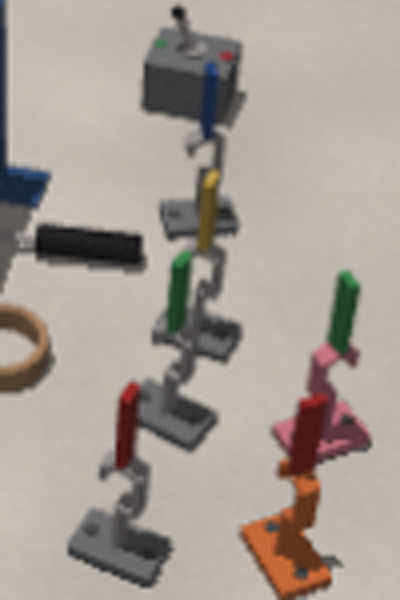

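View pics/c2.png

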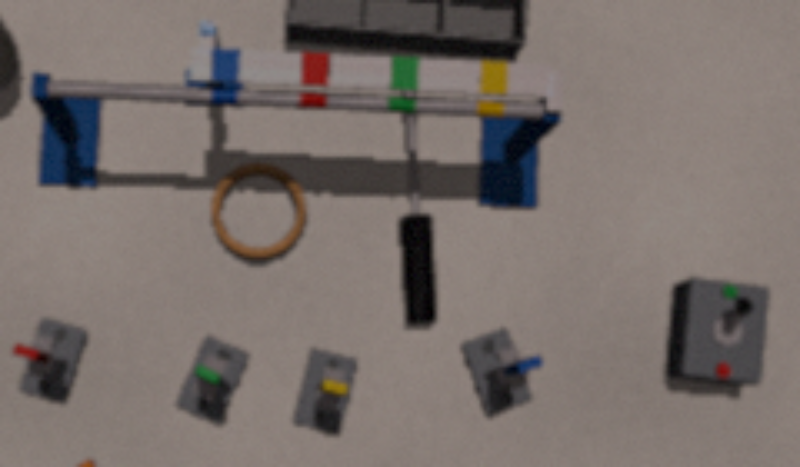

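The crop confirms four grey-bodied hangers (red, green, yellow, blue tabs) with mouths towards the rail. The orange and pink ones stay. The bat leans to the green dot (on). I'll write a move helper, refine the rail fit, and compute the switch-off move.

```bash
cat > g.py <<'E'
import sys,numpy as np
from bench import robot
from scipy.spatial.transform import Rotation as Ro
def go(p,yaw):
    o=robot.get_obs(); R=Ro.from_euler("xyz",o["ee_rot"]).as_matrix()
    d=R.T@(np.array(p)-o["tool_pos"]); y0=np.degrees(np.arctan2(R[1,0],R[0,0]))
    t=-((yaw-y0+180)%360-180)/10
    print("pos",o["tool_pos"].round(4),"yaw",round(y0,1),"-> d",d.round(4),"roll",round(t,2),"rows",int(np.ceil(max(np.linalg.norm(d)/.0625,abs(t)/1.07))), "q6 end~",round(np.degrees(np.arctan2(p[1],p[0]))+90-yaw))
if __name__=="__main__":
    a=list(map(float,sys.argv[1:])); go(a[:3],a[3])
E
python3 - <<'E'
from h import *
import pickle
from g import go
S=[pickle.load(open(n+".pkl","rb")) for n in("side","top")]
for s in S:
    P=cloud(s);q=P[(s["z_map"]>0)&(abs(P[...,2]-.188)<.006)&(P[...,0]>.64)&(P[...,0]<.70)&(abs(P[...,1]-.15)<.05)]
    c=np.polyfit(q[:,1],q[:,0],1) if len(q)>5 else 0
    print(len(q),c,q[:,2].max() if len(q) else 0)
t=S[1]; 
# bright bar pixel columns: colour bands
hsv=cv2.cvtColor(t["image"],cv2.COLOR_RGB2HSV)
for u in (200,210,220,230): print(u,t["image"][148:168,u].tolist()[::1][3:14])
P=cloud(t)
up=P[(P[...,2]>.195)&(P[...,2]<.3)&(P[...,0]>.6)&(P[...,0]<.76)&(P[...,1]>.05)&(P[...,1]<.12)]
print("upright",up.max(0),up.min(0))
b=np.radians(-8);ex=np.array([np.cos(b),np.sin(b)]);pv=np.array([.5096,-.3253])
for d in(.055,.008): print(pv+d*ex)
go([.132,.534,.32],82); go([*(pv+.055*ex),.32],82)
E
```

```text
116 [0.03988737 0.66268049] 0.19235291368271082
198 [0.04137037 0.66584771] 0.19379966920327063
200 [[143, 132, 125], [143, 131, 125], [134, 123, 117], [110, 99, 97], [108, 100, 101], [121, 109, 111], [103, 93, 92], [68, 63, 66], [37, 48, 73], [19, 44, 82], [21, 41, 71]]
210 [[142, 131, 124], [142, 129, 124], [139, 128, 122], [121, 112, 106], [108, 99, 99], [115, 105, 106], [105, 98, 97], [82, 73, 72], [65, 60, 64], [86, 84, 89], [92, 88, 95]]
220 [[143, 131, 126], [142, 131, 124], [144, 132, 125], [135, 124, 119], [109, 100, 98], [107, 100, 100], [117, 109, 111], [89, 83, 83], [79, 71, 71], [120, 111, 107], [140, 129, 124]]
230 [[141, 131, 123], [141, 130, 125], [142, 130, 123], [138, 127, 121], [122, 111, 106], [110, 101, 101], [120, 112, 110], [101, 94, 95], [80, 72, 73], [92, 85, 83], [137, 124, 116]]
upright [0.72307315 0.10657963 0.20822287] [0.67704475 0.0510157  0.19789128]
[ 0.56406474 -0.33295452]
[ 0.51752214 -0.32641338]
pos [0.1315 0.5335 0.1818] yaw 166.1 -> d [-0.0003  0.0003 -0.1382] roll 8.41 rows 8 q6 end~ 84
pos [0.1315 0.5335 0.1818] yaw 166.1 -> d [-0.6274 -0.7379 -0.1368] roll 8.41 rows 16 q6 end~ -23
```

carry_out(
  steps=[
    [[0, 0, -0.06], 1, 1],
    [[0, 0, -0.12], 2, 1],
    [[0, 0, -0.137], 3, 1],
    [[-0.04, -0.045, -0.137], 4, 1],
    [[-0.08, -0.09, -0.137], 5, 1],
    [[-0.12, -0.14, -0.137], 6, 1],
    [[-0.16, -0.185, -0.137], 7, 1],
    [[-0.2, -0.23, -0.137], 8, 1],
    [[-0.24, -0.28, -0.137], 8.4, 1],
    [[-0.28, -0.325, -0.137], 8.4, 1],
  ],
)

```text
time: 1.35
tool_pos: [0.3259, 0.1496, 0.3197]
ee_rot: [3.141, -0.0, 1.434]
wrist_force: [1.0, 0.5, -0.3]
width: 0.0004
finger_force: 0.0
```

```bash
python3 g.py .564 -.333 .32 82
```

```text
pos [0.3259 0.1496 0.3197] yaw 82.2 -> d [-4.456e-01  3.017e-01 -4.000e-04] roll 0.02 rows 9 q6 end~ -23
```

carry_out(
  steps=[
    [[-0.05, 0.034, 0], 0, 1],
    [[-0.1, 0.068, 0], 0, 1],
    [[-0.15, 0.102, 0], 0, 1],
    [[-0.2, 0.136, 0], 0, 1],
    [[-0.25, 0.17, 0], 0, 1],
    [[-0.3, 0.204, 0], 0, 1],
    [[-0.35, 0.238, 0], 0, 1],
    [[-0.4, 0.272, 0], 0, 1],
    [[-0.446, 0.302, 0], 0, 1],
    [[-0.446, 0.302, 0], 0, 1],
  ],
)

```text
time: 2.6
tool_pos: [0.5644, -0.3352, 0.3134]
ee_rot: [-3.134, -0.004, 1.43]
wrist_force: [0.1, -0.7, -1.1]
width: 0.0006
finger_force: 0.0
```

```bash
python3 g.py .566 -.333 .088 82
```

```text
pos [ 0.5644 -0.3352  0.3134] yaw 81.9 -> d [0.0016 0.0031 0.2254] roll -0.01 rows 4 q6 end~ -22
```

carry_out(
  steps=[
    [[0.001, 0.002, 0.06], 0, 1],
    [[0.001, 0.002, 0.12], 0, 1],
    [[0.001, 0.002, 0.18], 0, 1],
    [[0.001, 0.002, 0.22], 0, 1],
    [[0.001, 0.002, 0.22], 0, 1],
    [[0.001, -0.015, 0.22], 0, 1],
    [[0.001, -0.032, 0.22], 0, 1],
    [[0.001, -0.049, 0.22], 0, 1],
    [[0.001, -0.052, 0.22], 0, 1],
    [[0.001, -0.04, 0.16], 0, 1],
  ],
)

```text
time: 3.85
tool_pos: [0.5195, -0.3214, 0.1529]
ee_rot: [-3.127, -0.009, 1.433]
wrist_force: [0.8, -0.3, 0.4]
width: 0.0005
finger_force: 0.0
```

Run:
```python
from meas import *
import pickle
from g import go
s,t=snap("side"),snap("top")
for n,x in(("side",s),("top",t)): pickle.dump(x,open(n+".pkl","wb"))
cen={"red":(.48,.218),"green":(.466,.0906),"yellow":(.4588,-.0012)}
hangers([t],cen); hangers([s],cen)
save(s,"sw1.png",(280,110,360,190),5)
go([.4588,-.0012,.25],90-13.5)
```

```text
red c [0.485  0.2309] yaw -16.3 tab [0.4819 0.2216] 29 off -0.0151 1 sz [0.053 0.063]
green c [0.4705 0.0952] yaw -23.6 tab [0.4678 0.0914] 26 off -0.0143 1 sz [0.048 0.064]
yellow c [ 4.514e-01 -1.000e-04] yaw 166.0 tab [ 0.4596 -0.0016] 30 off -0.0016 2 sz [0.04  0.082]
red c [0.4805 0.2266] yaw -15.2 tab [0.48   0.2291] 85 off -0.0134 16 sz [0.044 0.064]
green c [0.4642 0.0924] yaw -22.2 tab [0.4654 0.0971] 75 off -0.0116 15 sz [0.044 0.062]
yellow c [ 0.4572 -0.0011] yaw -14.3 tab [0.4566 0.0038] 62 off -0.0145 11 sz [0.044 0.064]
pos [ 0.5286 -0.3272  0.169 ] yaw 82.2 -> d [ 0.3129 -0.1123 -0.0848] roll 0.57 rows 6 q6 end~ 13
```

View pics/sw1.png

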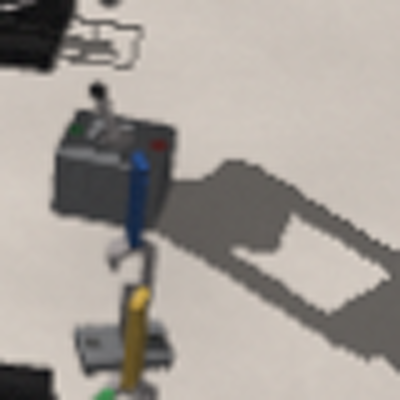

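The bat ball at (97,90) still leans to the green dot, so the push was too short. I'll repeat it further with a hold.

```bash
python3 g.py .566 -.333 .169 82; python3 g.py .566 -.333 .088 82; python3 g.py .497 -.3236 .088 82
python3 - <<'E'
from h import *
import pickle
t=pickle.load(open("side.pkl","rb"));print(world(t,299.4,128,z=.096),world(t,299.4,128))
E
```

```text
pos [ 0.5286 -0.3272  0.169 ] yaw 82.2 -> d [-0.0007  0.0378  0.0005] roll 0.02 rows 1 q6 end~ -22
pos [ 0.5286 -0.3272  0.169 ] yaw 82.2 -> d [-0.0001  0.0367  0.0815] roll 0.02 rows 2 q6 end~ -22
pos [ 0.5286 -0.3272  0.169 ] yaw 82.2 -> d [-0.0002 -0.0329  0.0805] roll 0.02 rows 2 q6 end~ -25
[ 0.52378923 -0.32500038  0.096     ] [ 0.523261   -0.31989736  0.09924112]
```

carry_out(
  steps=[
    [[0, 0.037, -0.02], 0, 1],
    [[0, 0.037, 0.04], 0, 1],
    [[0, 0.037, 0.08], 0, 1],
    [[0, 0.037, 0.08], 0, 1],
    [[0, 0.02, 0.08], 0, 1],
    [[0, 0, 0.08], 0, 1],
    [[0, -0.02, 0.08], 0, 1],
    [[0, -0.033, 0.08], 0, 1],
    [[0, -0.033, 0.08], 0, 1],
    [[0, -0.033, 0.08], 0, 1],
  ],
)

```text
time: 5.2
tool_pos: [0.4927, -0.3211, 0.0809]
ee_rot: [3.14, 0.001, 1.434]
wrist_force: [0.3, 1.2, 0.1]
width: 0.0005
finger_force: 0.0
```

Run:
```python
from h import *
from g import go
s=snap("side")
save(s,"sw2.png",(270,80,370,190),5)
go([.4588,-.0012,.25],90-13.5)
```

```text
pos [ 0.4926 -0.3209  0.0804] yaw 82.2 -> d [ 0.3121 -0.0769 -0.1698] roll 0.57 rows 6 q6 end~ 13
```

View pics/sw2.png

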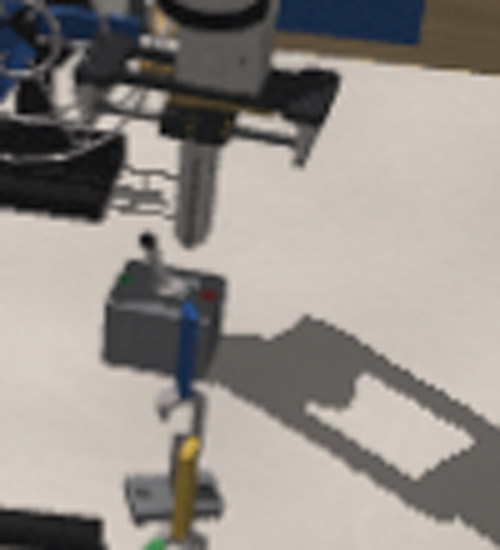

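Run:
```python
from h import *
for n in("side","top"):
    s=snap(n)
    p=robot.get_obs()["tool_pos"]
    print(n,cv2.projectPoints(p,cv2.Rodrigues(np.array(s["R"]))[0],np.array(s["t"]),s["mtx"],s["D"])[0].ravel(), p)
    for P in[(.5266,-.3277,.096),(.5096,-.3253,.058)]: print(cv2.projectPoints(np.array(P),cv2.Rodrigues(np.array(s["R"]))[0],np.array(s["t"]),s["mtx"],s["D"])[0].ravel())
    if n=="side":
        for u,v in [(308,126),(307,122),(299,128),(299,127),(312,139),(295,136),(303,137)]: print(u,v,world(s,u,v).round(4))
    else:
        P=cloud(s);q=P[(np.hypot(P[...,0]-.51,P[...,1]+.32)<.07)&(P[...,2]>.075)&(P[...,2]<.11)]; print(len(q),q[:20].round(3))
```

```text
side [307.35098992 133.25359305] [ 0.49245751 -0.3208314   0.08005966]
[298.75164052 127.52616555]
[302.53561464 136.99287497]
308 126 [ 0.4921 -0.3175  0.1137]
307 122 [ 0.4968 -0.3155  0.1313]
299 128 [ 0.525  -0.3222  0.0976]
299 127 [ 0.5254 -0.3236  0.101 ]
312 139 [ 0.4732 -0.3196  0.0581]
295 136 [ 0.5382 -0.3249  0.0585]
303 137 [ 0.507  -0.3156  0.0647]
top [398.27481464 235.00825334] [ 0.49229949 -0.32071849  0.0797883 ]
[402.43519233 221.62338546]
[397.26511494 228.99805381]
29 [[ 0.533 -0.326  0.099]
 [ 0.533 -0.329  0.097]
 [ 0.531 -0.322  0.095]
 [ 0.53  -0.322  0.103]
 [ 0.531 -0.325  0.1  ]
 [ 0.528 -0.32   0.1  ]
 [ 0.528 -0.323  0.1  ]
 [ 0.525 -0.32   0.099]
 [ 0.525 -0.323  0.099]
 [ 0.524 -0.321  0.088]
 [ 0.523 -0.321  0.097]
 [ 0.523 -0.323  0.099]
 [ 0.521 -0.322  0.083]
 [ 0.521 -0.324  0.087]
 [ 0.521 -0.325  0.093]
 [ 0.519 -0.322  0.076]
 [ 0.518 -0.322  0.086]
 [ 0.518 -0.324  0.087]
 [ 0.518 -0.325  0.092]
 [ 0.516 -0.321  0.08 ]]
```

Fingers ended up past the ball without flipping it, so I'll redo this slowly and check state at each stage.

carry_out(
  steps=[
    [[0, 0, -0.05], 0, 1],
    [[0, 0, -0.06], 0, 1],
    [[0, 0.04, -0.06], 0, 1],
    [[0, 0.07, -0.06], 0, 1],
    [[0, 0.07, -0.06], 0, 1],
    [[0, 0.07, -0.03], 0, 1],
    [[0, 0.07, 0], 0, 1],
    [[0, 0.07, 0], 0, 1],
    [[0, 0.07, 0], 0, 1],
  ],
)

```text
time: 6.48
tool_pos: [0.5611, -0.3306, 0.081]
ee_rot: [3.141, 0.001, 1.433]
wrist_force: [0.1, 0.6, 1.0]
width: 0.0006
finger_force: 0.0
```

Run:
```python
from h import *
o=robot.get_obs();print(o["tool_pos"],o["wrist_force"])
s=snap("side")
save(s,"sw3.png",(270,80,370,190),5)
```

```text
[ 0.56105284 -0.33058298  0.08095531] [0.08608002 0.58253796 1.025907  ]
```

View pics/sw3.png

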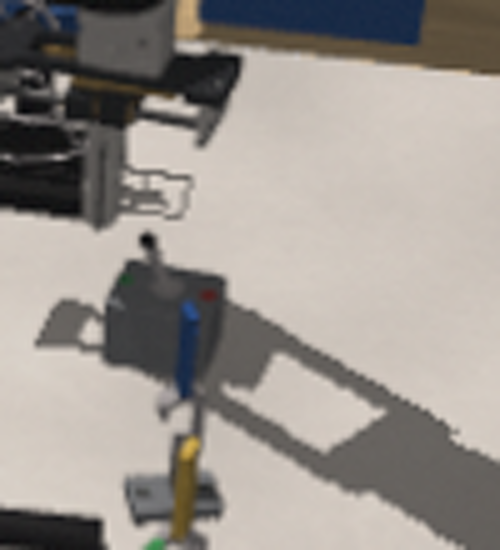

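Run:
```python
from h import *
s=snap("side");P=cloud(s)
for v in range(118,136): print(v,[tuple(P[v,u].round(3)) for u in (288,290,292)])
print(cv2.projectPoints(robot.get_obs()["tool_pos"],cv2.Rodrigues(np.array(s["R"]))[0],np.array(s["t"]),s["mtx"],s["D"])[0].ravel())
```

```text
118 [(np.float64(0.568), np.float64(-0.321), np.float64(0.135)), (np.float64(0.56), np.float64(-0.322), np.float64(0.136)), (np.float64(0.553), np.float64(-0.32), np.float64(0.138))]
119 [(np.float64(0.567), np.float64(-0.317), np.float64(0.134)), (np.float64(0.56), np.float64(-0.318), np.float64(0.134)), (np.float64(0.552), np.float64(-0.319), np.float64(0.135))]
120 [(np.float64(0.567), np.float64(-0.321), np.float64(0.127)), (np.float64(0.56), np.float64(-0.323), np.float64(0.127)), (np.float64(0.552), np.float64(-0.316), np.float64(0.132))]
121 [(np.float64(0.566), np.float64(-0.317), np.float64(0.125)), (np.float64(0.559), np.float64(-0.318), np.float64(0.126)), (np.float64(0.552), np.float64(-0.318), np.float64(0.127))]
122 [(np.float64(0.567), np.float64(-0.323), np.float64(0.117)), (np.float64(0.559), np.float64(-0.32), np.float64(0.12)), (np.float64(0.552), np.float64(-0.321), np.float64(0.12))]
123 [(np.float64(0.567), np.float64(-0.32), np.float64(0.115)), (np.float64(0.559), np.float64(-0.32), np.float64(0.116)), (np.float64(0.552), np.float64(-0.32), np.float64(0.117))]

[... 1540 characters left out ...]
)), (np.float64(0.573), np.float64(-0.436), np.float64(0.001)), (np.float64(0.564), np.float64(-0.434), np.float64(0.004))]
133 [(np.float64(0.579), np.float64(-0.428), np.float64(0.0)), (np.float64(0.572), np.float64(-0.43), np.float64(-0.0)), (np.float64(0.564), np.float64(-0.437), np.float64(-0.003))]
134 [(np.float64(0.578), np.float64(-0.42), np.float64(0.001)), (np.float64(0.57), np.float64(-0.422), np.float64(0.001)), (np.float64(0.562), np.float64(-0.42), np.float64(0.003))]
135 [(np.float64(0.576), np.float64(-0.408), np.float64(0.004)), (np.float64(0.569), np.float64(-0.414), np.float64(0.001)), (np.float64(0.562), np.float64(-0.42), np.float64(-0.001))]
[289.34202903 129.11814964]
```

The fingertips visibly end about 20 mm above the reported TCP when closed, so both pushes passed over the ball. I'll lower 18 mm and push.

carry_out(
  steps=[
    [[0, 0, 0.017], 0, 1],
    [[0, 0, 0.017], 0, 1],
    [[0, -0.012, 0.017], 0, 1],
    [[0, -0.022, 0.017], 0, 1],
    [[0, -0.032, 0.017], 0, 1],
    [[0, -0.042, 0.017], 0, 1],
    [[0, -0.048, 0.017], 0, 1],
    [[0, -0.048, 0.017], 0, 1],
    [[0, -0.048, 0.017], 0, 1],
  ],
)

```text
time: 7.7
tool_pos: [0.5137, -0.3237, 0.0628]
ee_rot: [3.141, -0.0, 1.434]
wrist_force: [0.0, 0.2, 0.8]
width: -0.0
finger_force: 0.0
```

Run:
```python
from h import *
o=robot.get_obs();print(o["tool_pos"],o["wrist_force"],robot.hold_point_z)
s=snap("side")
save(s,"sw4.png",(270,80,370,190),5)
P=cloud(s);c=(np.hypot(P[...,0]-.5,P[...,1]+.325)<.05)&(P[...,2]>.07)&(P[...,2]<.11);print(len(P[c]),P[c][::4].round(3))
```

```text
[ 0.51367424 -0.32371063  0.06278142] [1.81461977e-04 1.89256054e-01 8.01036925e-01] 0.0188
64 [[ 0.511 -0.321  0.109]
 [ 0.513 -0.312  0.11 ]
 [ 0.524 -0.312  0.104]
 [ 0.509 -0.31   0.108]
 [ 0.488 -0.321  0.104]
 [ 0.512 -0.31   0.103]
 [ 0.499 -0.326  0.094]
 [ 0.484 -0.32   0.1  ]
 [ 0.512 -0.311  0.097]
 [ 0.491 -0.314  0.099]
 [ 0.516 -0.313  0.092]
 [ 0.501 -0.313  0.094]
 [ 0.487 -0.318  0.093]
 [ 0.498 -0.32   0.086]
 [ 0.497 -0.319  0.082]
 [ 0.497 -0.315  0.08 ]]
```

View pics/sw4.png

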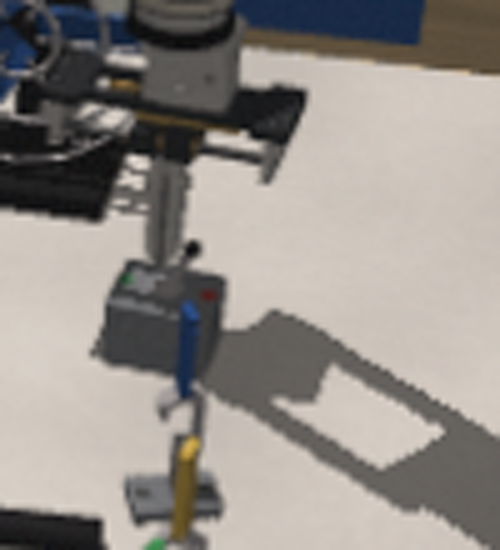

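The bat now leans to the red dot (ball at (192,248)), so the fan is off. Next is yellow, the far mark.

```bash
python3 g.py .458 -.001 .24 76; python3 g.py .458 -.001 .112 76
```

```text
pos [ 0.5137 -0.3237  0.0627] yaw 82.2 -> d [ 0.3121 -0.0993 -0.1772] roll 0.62 rows 6 q6 end~ 14
pos [ 0.5137 -0.3237  0.0627] yaw 82.2 -> d [ 0.3121 -0.0993 -0.0492] roll 0.62 rows 6 q6 end~ 14
```

carry_out(
  steps=[
    [[0, 0.008, -0.06], 0, 0.3],
    [[0, 0.008, -0.12], 0, 0.0],
    [[0, 0, -0.178], 0, 0.0],
    [[0.06, -0.018, -0.178], 0.2, 0],
    [[0.115, -0.036, -0.178], 0.4, 0],
    [[0.17, -0.054, -0.178], 0.6, 0],
    [[0.225, -0.072, -0.178], 0.6, 0],
    [[0.28, -0.09, -0.178], 0.6, 0],
    [[0.312, -0.099, -0.178], 0.6, 0],
    [[0.312, -0.099, -0.178], 0.6, 0],
  ],
)

```text
time: 9.0
tool_pos: [0.458, 0.0008, 0.2413]
ee_rot: [3.141, -0.0, 1.333]
wrist_force: [0.2, -0.5, -0.7]
width: 0.0473
finger_force: 0.0
```

Run:
```python
from meas import *
from g import go
s=snap("side")
hangers([s],{"yellow":(.4572,-.0011),"blue":(.475,-.1427)})
o=robot.get_obs();print(o["width"])
go([.458,-.001,.112],76)
P=cloud(s);q=P[(np.hypot(P[...,0]-.458,P[...,1])<.06)&(P[...,2]>.19)]; print("tip zmin",q[:,2].min(), q[np.argsort(q[:,2])[:8]].round(3))
```

```text
yellow c [ 0.4568 -0.0017] yaw -17.1 tab [0.4566 0.0038] 62 off -0.014 12 sz [0.041 0.065]
blue c [ 0.475  -0.1423] yaw 19.4 tab [ 0.4738 -0.1388] 51 off -0.0125 7 sz [0.063 0.047]
0.04675786374163356
pos [ 0.4583 -0.0005  0.2411] yaw 76.3 -> d [-0.0005 -0.0003  0.1291] roll 0.03 rows 3 q6 end~ 14
tip zmin 0.26272692782171025 [[ 0.434  0.017  0.263]
 [ 0.483  0.004  0.263]
 [ 0.481 -0.001  0.264]
 [ 0.486  0.002  0.265]
 [ 0.434  0.015  0.265]
 [ 0.479 -0.008  0.266]
 [ 0.483  0.004  0.267]
 [ 0.481  0.     0.268]]
```

carry_out(
  steps=[
    [[0, 0, 0.06], 0.1, 0],
    [[0, 0, 0.11], 0.1, 0],
    [[0, 0, 0.136], 0.1, 0],
    [[0, 0, 0.136], 0.1, 0],
    [[0, 0, 0.136], 0.1, 1],
    [[0, 0, 0.136], 0.1, 1],
    [[0, 0, 0.136], 0.1, 1],
    [[0, 0, 0.136], 0.1, 1],
    [[0, 0, 0.136], 0.1, 1],
  ],
)

```text
time: 10.18
tool_pos: [0.4585, -0.0012, 0.1054]
ee_rot: [3.141, 0.0, 1.312]
wrist_force: [0.1, 0.2, 1.2]
width: 0.0079
finger_force: 30.0
```

```bash
cat > rail.py <<'E'
import numpy as np
# rail frame: blue mark centre at rail y=70 (rail coords), slope
B=np.array([.6689,.0792]); yaw=np.arctan2(-.0297,1)
ex=np.array([np.cos(yaw),np.sin(yaw)]); ey=np.array([-np.sin(yaw),np.cos(yaw)])
O=B-.070*ey
def W(x,y): return O+x*ex+y*ey
E
python3 - <<'E'
from g import *
from rail import *
o=robot.get_obs();print(o["width"],o["finger_force"],np.degrees(yaw))
p=o["tool_pos"]; 
go([p[0],p[1],.25],75)
go([*W(-.06,.146),.25],90+np.degrees(yaw))
print(W(-.06,.146),W(0,.146))
E
```

```text
0.007886118272764194 29.98853623867035 -1.7011845698440209
pos [ 0.4585 -0.0012  0.1054] yaw 75.2 -> d [-0.      0.0002 -0.1446] roll 0.02 rows 3 q6 end~ 15
pos [ 0.4585 -0.0012  0.1054] yaw 75.2 -> d [ 0.192   0.1073 -0.1445] roll -1.31 rows 5 q6 end~ 16
[0.61118265 0.15694772] [0.67115621 0.1551665 ]
```

carry_out(
  steps=[
    [[0, 0, -0.05], 0, 1],
    [[0, 0, -0.1], 0, 1],
    [[0, 0, -0.144], 0, 1],
    [[0, 0, -0.144], 0, 1],
    [[0.015, 0.05, -0.144], -0.4, 1],
    [[0.03, 0.11, -0.144], -0.8, 1],
    [[0.08, 0.138, -0.144], -1.3, 1],
    [[0.135, 0.123, -0.144], -1.3, 1],
    [[0.192, 0.107, -0.144], -1.3, 1],
    [[0.192, 0.107, -0.144], -1.3, 1],
  ],
)

```text
time: 11.42
tool_pos: [0.609, 0.1618, 0.2442]
ee_rot: [-3.134, -0.001, 1.545]
wrist_force: [-0.1, -0.9, -2.5]
width: 0.0079
finger_force: 30.0
```

Run:
```python
from h import *
from g import *
from rail import *
s=snap("side"); t=snap("top")
o=robot.get_obs();p=o["tool_pos"];print(o["width"],o["finger_force"])
go([*W(-.06,.146),.2214],90+np.degrees(yaw))
P=cloud(s)
# hanger plate underside/top & hook heights near tool
m=(np.hypot(P[...,0]-p[0],P[...,1]-p[1])<.045)&(P[...,2]>.1)&(P[...,2]<.27)
q=P[m]; z=q[:,2]; print(np.histogram(z,np.arange(.13,.28,.005)))
up=q[z<p[2]-.105+.016]; print("plate",up.mean(0),up.min(0),up.max(0))
# bar fit with both
for S in(s,t):
    Q=cloud(S);b=Q[(abs(Q[...,2]-.188)<.005)&(Q[...,1]<.2)&(Q[...,1]>.11)&(Q[...,0]>.655)&(Q[...,0]<.69)]
    print("bar",len(b),b.mean(0),b[:,2].max())
R=cv2.Rodrigues(np.array(s["R"]))[0]
im=s["image"].copy()[:,:,::-1]
save(s,"y1.png",(190,70,330,250),3.3)
```

```text
0.007978246089101783 29.999272227287292
pos [0.6097 0.1574 0.2454] yaw 88.2 -> d [-0.0004  0.0016  0.024 ] roll -0.01 rows 1 q6 end~ 16
(array([  0,   6,  33, 149,  98,   5,   4,   4,   4,   4,   3,   6,  15,
        15,   5,   3,   6,   7,   8,  12,  34,  11,   8,   8,   7,   6,
         6,   8,   0,   0]), array([0.13 , 0.135, 0.14 , 0.145, 0.15 , 0.155, 0.16 , 0.165, 0.17 ,
       0.175, 0.18 , 0.185, 0.19 , 0.195, 0.2  , 0.205, 0.21 , 0.215,
       0.22 , 0.225, 0.23 , 0.235, 0.24 , 0.245, 0.25 , 0.255, 0.26 ,
       0.265, 0.27 , 0.275, 0.28 ]))
plate [0.60582785 0.17131193 0.14846456] [0.57493301 0.14406483 0.13797918] [0.6396139  0.18858399 0.15506098]
bar 104 [0.66895625 0.15603994 0.18786766] 0.1916947358648032
bar 21 [0.67058179 0.11571947 0.18894655] 0.19247725269864405
```

View pics/y1.png

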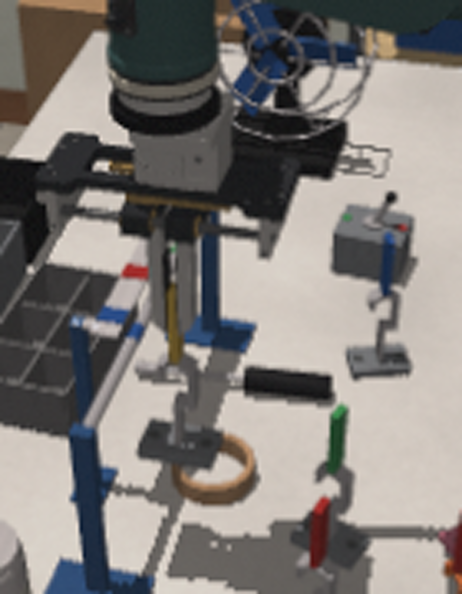

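Yellow is held level at the bay. The plate reads where I expected. Inserting now.

carry_out(
  steps=[
    [[0, 0.001, 0.024], 0, 1],
    [[0, 0.001, 0.024], 0, 1],
    [[0, 0.02, 0.024], 0, 1],
    [[0, 0.04, 0.024], 0, 1],
    [[0, 0.061, 0.024], 0, 1],
    [[0, 0.061, 0.024], 0, 1],
    [[0, 0.061, 0.032], 0, 1],
    [[0, 0.061, 0.041], 0, 1],
    [[0, 0.061, 0.041], 0, 1],
  ],
)

```text
time: 12.65
tool_pos: [0.6705, 0.155, 0.2063]
ee_rot: [-3.139, 0.0, 1.539]
wrist_force: [-0.7, 0.2, -3.4]
width: 0.0079
finger_force: 30.0
```

Run:
```python
from g import *
from rail import *
o=robot.get_obs();p=o["tool_pos"];print(o["width"],o["wrist_force"])
Y=90+np.degrees(yaw)
d=p[:2]-O; print("rail xy",d@ex,d@ey)
go([*W(0,-.125),.2034],Y)
```

```text
0.007946209074172749 [-0.66067476  0.18610424 -3.38242834]
rail xy -0.0006572088849575065 0.14581364389597895
pos [0.6705 0.155  0.2063] yaw 88.2 -> d [-0.2708  0.0013  0.003 ] roll -0.01 rows 5 q6 end~ -8
```

carry_out(
  steps=[
    [[0, 0, 0.002], 0, 1],
    [[-0.03, 0, 0.002], 0, 1],
    [[-0.06, 0, 0.002], 0, 1],
    [[-0.095, 0, 0.002], 0, 1],
    [[-0.13, 0.0005, 0.002], 0, 1],
    [[-0.165, 0.0005, 0.002], 0, 1],
    [[-0.2, 0.001, 0.002], 0, 1],
    [[-0.235, 0.001, 0.002], 0, 1],
    [[-0.271, 0.001, 0.002], 0, 1],
    [[-0.271, 0.001, 0.002], 0, 1],
  ],
)

```text
time: 13.9
tool_pos: [0.6637, -0.1188, 0.206]
ee_rot: [3.141, 0.001, 1.534]
wrist_force: [0.4, 1.4, -2.6]
width: 0.0076
finger_force: 30.0
```

Run:
```python
from h import *
from g import *
from rail import *
s=snap("side");t=snap("top")
o=robot.get_obs();p=o["tool_pos"];print(o["width"],o["wrist_force"],o["finger_force"])
d=p[:2]-O; print("rail xy",d@ex,d@ey)
go([*W(0,-.125),.2034],90+np.degrees(yaw))
a=cv2.resize(s["image"][90:210,195:275,::-1],None,fx=5,fy=5,interpolation=cv2.INTER_CUBIC)
b=cv2.resize(t["image"][120:220,270:350,::-1],None,fx=5,fy=5,interpolation=cv2.INTER_CUBIC)
b=cv2.copyMakeBorder(b,0,100,0,0,cv2.BORDER_CONSTANT)
cv2.imwrite("pics/y2.png",np.hstack([a,b]))
```

```text
0.0077300907939635705 [ 1.03943911 -0.20514249 -2.79607737] 29.999439418315887
rail xy 0.0009175884446160401 -0.12490123159114727
pos [ 0.664  -0.1156  0.2062] yaw 88.1 -> d [-0.0001 -0.0009  0.0028] roll -0.02 rows 1 q6 end~ -8
```

View pics/y2.png

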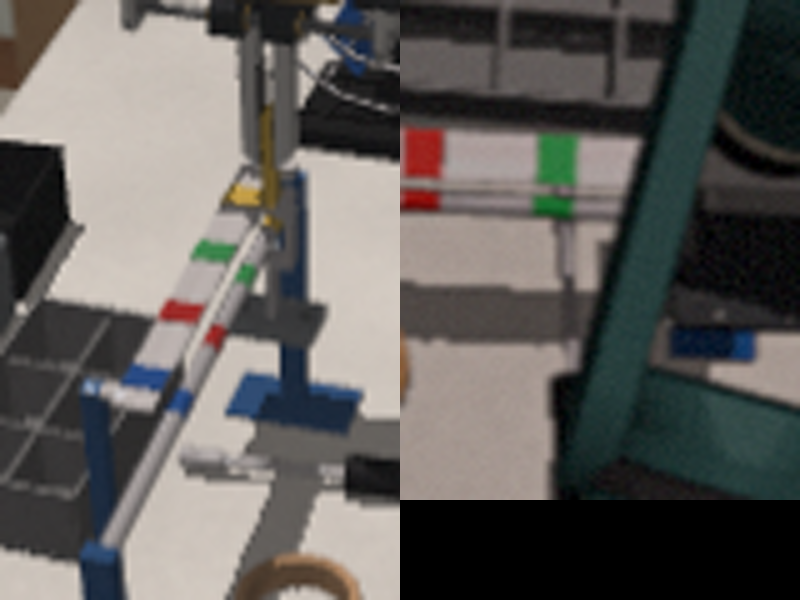

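Yellow is on the bar at its band. Lower slightly, release, retreat.

carry_out(
  steps=[
    [[0, -0.001, 0.004], 0, 1],
    [[0, -0.001, 0.004], 0, 1],
    [[0, -0.001, 0.004], 0, 0.4],
    [[0, -0.001, 0.004], 0, 0.2],
    [[0, -0.001, 0.004], 0, 0.0],
    [[0, -0.001, -0.03], 0, 0.0],
    [[0, -0.001, -0.09], 0, 0.0],
    [[0.02, -0.06, -0.12], 0, 0],
    [[0.05, -0.12, -0.12], 0, 0],
    [[0.09, -0.17, -0.12], 0, 0],
  ],
)

```text
time: 15.25
tool_pos: [0.5049, -0.0275, 0.3266]
ee_rot: [3.14, -0.0, 1.537]
wrist_force: [-0.6, 0.8, 0.4]
width: 0.0473
finger_force: 0.0
```

```bash
cat > chk.py <<'E'
from meas import *
from rail import *
import pickle
def chk():
    s,t=snap("side"),snap("top")
    for nm,S in(("side",s),("top",t)):
        pickle.dump(S,open(nm+".pkl","wb"))
        P=cloud(S);h=cv2.cvtColor(S["image"],cv2.COLOR_RGB2HSV)
        q=(P[...,:2]-O); X=q@ex;Y=q@ey;Z=P[...,2];ok=S["z_map"]>0
        H=h[...,0].astype(int);Sa=h[...,1]>90
        M={"yellow":abs(H-24)<7,"green":abs(H-65)<18,"red":(H<7)|(H>172),"blue":abs(H-110)<12}
        for n,m in M.items():
            r=ok&Sa&m&(Y>-.17)&(Y<.11)
            k=r&(abs(Z-.201)<.006)&(X>.010)&(X<.034)
            b=r&(abs(Z-.187)<.006)&(abs(X)<.009)
            tb=r&(Z>.212)&(abs(X)<.02)
            f=lambda a:None if a.sum()<3 else (int(a.sum()),round(float((Y[a].min()+Y[a].max())/2),4),round(float(np.mean(Y[a])),4))
            print(nm,n,"keeper",f(k),"band",f(b),"tab",f(tb),"" if tb.sum()<3 else "tabx %.4f"%X[tb].mean())
    return s,t
E
python3 - <<'E'
from chk import *
from g import go
s,t=chk()
hangers([s],{"red":(.48,.2230),"green":(.465,.092),"blue":(.475,-.142)})
go([.465,.093,.24],90-22.5)
E
```

```text
side yellow keeper (22, -0.1249, -0.1234) band None tab (51, -0.1227, -0.1169) tabx 0.0016
side green keeper (19, -0.0594, -0.0586) band (11, -0.0591, -0.0591) tab None 
side red keeper (25, 0.0061, 0.0067) band (14, 0.0073, 0.0073) tab None 
side blue keeper (25, 0.0715, 0.0716) band (18, -0.0437, 0.0328) tab None 
top yellow keeper (43, -0.1241, -0.1212) band (3, -0.115, -0.1149) tab (73, -0.1233, -0.1223) tabx 0.0030
top green keeper (58, -0.0591, -0.0593) band (29, -0.0585, -0.0585) tab None 
top red keeper (63, 0.0051, 0.0057) band (29, 0.0063, 0.0064) tab None 
top blue keeper (61, 0.0707, 0.0715) band (38, -0.0439, 0.0468) tab None 
red c [0.4805 0.2259] yaw -16.0 tab [0.4798 0.229 ] 83 off -0.0134 13 sz [0.043 0.067]
green c [0.4806 0.1093] yaw -18.9 tab [0.4829 0.1214] 77 off -0.013 15 sz [0.058 0.064]
blue c [ 0.4745 -0.1426] yaw 20.2 tab [ 0.4739 -0.1391] 52 off -0.012 11 sz [0.064 0.046]
pos [ 0.5021 -0.0249  0.3276] yaw 88.3 -> d [ 0.1167 -0.0406  0.0876] roll 2.08 rows 3 q6 end~ 34
```

Yellow hangs at rail y about -0.123 against a mark at -0.1245. Green has been knocked aside, so I'll re-measure it.

Run:
```python
from meas import *
import pickle
from g import go
s,t=[pickle.load(open(n+".pkl","rb")) for n in("side","top")]
hangers([s],{"green":(.482,.118)}); hangers([t],{"green":(.482,.118)})
P=cloud(s);q=P[(np.hypot(P[...,0]-.482,P[...,1]-.12)<.05)&(P[...,2]>.007)&(P[...,2]<.015)]
r=cv2.minAreaRect(q[:,:2].astype(np.float32)); print(r)
for S,n in((s,"s"),(t,"t")):
    u=cv2.projectPoints(np.array([.482,.118,.08]),cv2.Rodrigues(np.array(S["R"]))[0],np.array(S["t"]),S["mtx"],S["D"])[0].ravel().astype(int);print(n,u)
    c=S["image"][u[1]-35:u[1]+35,u[0]-30:u[0]+30,::-1]
    cv2.imwrite(n+".png",cv2.resize(c,(360,420),interpolation=cv2.INTER_CUBIC))
cv2.imwrite("pics/gr.png",np.hstack([cv2.imread("s.png"),cv2.imread("t.png")]))
```

```text
green c [0.4806 0.1093] yaw -18.9 tab [0.4829 0.1214] 77 off -0.013 15 sz [0.058 0.064]
green c [0.4883 0.1209] yaw -21.3 tab [0.4856 0.1151] 31 off -0.0068 2 sz [0.051 0.064]
((0.48055970668792725, 0.10929539054632187), (0.05809233710169792, 0.06421064585447311), 71.13959503173828)
s [291 216]
t [232 237]
```

View pics/gr.png

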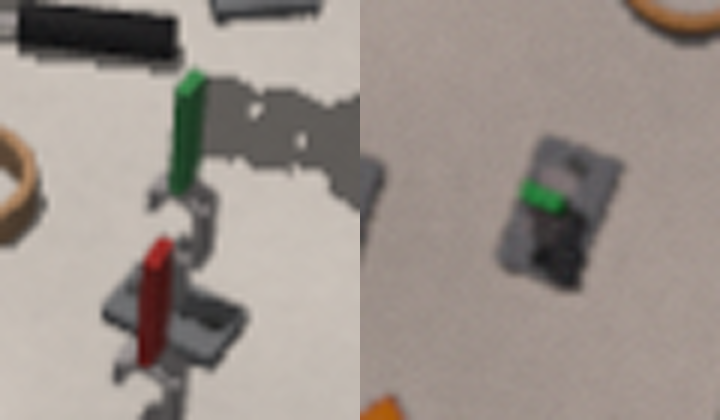

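The crop shows green's plate centred at (562,213), turned about -19.5°, tab green on a grey plate.

Run:
```python
from h import *
import pickle
from g import go
t=pickle.load(open("top.pkl","rb"));c=world(t,235.7,237.5,z=.012);print(c, world(t,202+(543-360)/6,202+197/6,z=.164))
go([.482,.116,.24],70.5);go([.482,.116,.106],70.5)
```

```text
[0.48487556 0.11190898 0.012     ] [0.484812   0.11327563 0.164     ]
pos [ 0.5021 -0.0249  0.3276] yaw 88.3 -> d [ 0.1401 -0.0242  0.0877] roll 1.78 rows 3 q6 end~ 33
pos [ 0.5021 -0.0249  0.3276] yaw 88.3 -> d [ 0.14   -0.0244  0.2217] roll 1.78 rows 5 q6 end~ 33
```

carry_out(
  steps=[
    [[0.06, -0.01, 0.02], 0.9, 0],
    [[0.11, -0.018, 0.06], 1.78, 0],
    [[0.1385, -0.0227, 0.09], 1.78, 0],
    [[0.1385, -0.0227, 0.14], 1.78, 0],
    [[0.1385, -0.0227, 0.2], 1.78, 0],
    [[0.1385, -0.0227, 0.222], 1.78, 0],
    [[0.1385, -0.0227, 0.222], 1.78, 0],
    [[0.1385, -0.0227, 0.222], 1.78, 1],
    [[0.1385, -0.0227, 0.222], 1.78, 1],
    [[0.1385, -0.0227, 0.222], 1.78, 1],
  ],
)

```text
time: 16.6
tool_pos: [0.489, 0.1114, 0.1053]
ee_rot: [3.139, -0.001, 1.228]
wrist_force: [-0.4, 0.1, 0.6]
width: 0.0204
finger_force: 0.0
```

carry_out(
  steps=[
    [[0, 0, 0], 0, 1],
    [[0, 0, 0], 0, 1],
  ],
)

```text
time: 16.85
tool_pos: [0.4879, 0.1113, 0.1036]
ee_rot: [-3.141, 0.0, 1.228]
wrist_force: [-1.9, -1.0, 2.7]
width: 0.0077
finger_force: 30.0
```

Run:
```python
from g import *
from rail import *
o=robot.get_obs();p=o["tool_pos"];print(o["width"],o["finger_force"],p)
go([p[0]+.127,p[1],p[2]+.14],90+np.degrees(yaw))
go([*W(-.06,.146),p[2]+.14],90+np.degrees(yaw))
```

```text
0.007693954117495217 30.00058740377426 [0.48792597 0.11130595 0.10361312]
pos [0.4879 0.1113 0.1036] yaw 70.3 -> d [ 0.0427  0.1196 -0.14  ] roll -1.8 rows 4 q6 end~ 12
pos [0.4879 0.1113 0.1036] yaw 70.3 -> d [ 0.0844  0.1007 -0.14  ] roll -1.8 rows 4 q6 end~ 16
```

carry_out(
  steps=[
    [[0, 0, -0.05], 0, 1],
    [[0, 0, -0.1], 0, 1],
    [[0, 0, -0.14], 0, 1],
    [[0, 0, -0.14], 0, 1],
    [[0.015, 0.05, -0.14], -0.6, 1],
    [[0.035, 0.1, -0.14], -1.2, 1],
    [[0.06, 0.11, -0.14], -1.8, 1],
    [[0.084, 0.1, -0.14], -1.8, 1],
    [[0.084, 0.1, -0.14], -1.8, 1],
    [[0.084, 0.1, -0.14], -1.8, 1],
  ],
)

```text
time: 18.1
tool_pos: [0.6098, 0.1562, 0.2417]
ee_rot: [-3.138, 0.001, 1.542]
wrist_force: [-0.4, -0.1, -2.3]
width: 0.008
finger_force: 30.0
```

```bash
cat > pre.py <<'E'
from h import *
from g import *
from rail import *
def pre(pz,hue):
    s=snap("side");t=snap("top")
    o=robot.get_obs();p=o["tool_pos"];print(o["width"],o["finger_force"])
    go([*W(-.06,.146),pz+.116],90+np.degrees(yaw))
    P=cloud(s);q=P[...,:2]-O;X=q@ex;Y=q@ey;r=(p[:2]-O); tx,ty=r@ex,r@ey
    base=p[2]-pz
    m=(abs(X-tx)<.05)&(abs(Y-ty)<.045)
    a=m&(P[...,2]>base+.004)&(P[...,2]<base+.02)
    pl=np.c_[X[a],Y[a]].astype(np.float32)
    print("tool rail",round(tx,4),round(ty,4),"plate rel",np.round(np.array(cv2.minAreaRect(pl)[0])-[tx,ty],4),cv2.minAreaRect(pl)[1:],"top z err",np.median(P[...,2][a])-base-.012)
    hs=cv2.cvtColor(s["image"],cv2.COLOR_RGB2HSV);H=hs[...,0].astype(int)
    b=m&(hs[...,1]>90)&(np.minimum(abs(H-hue),180-abs(H-hue))<14)&(P[...,2]>base+.09)
    if b.sum()>3: print("tab Y rel range",Y[b].min()-ty,Y[b].max()-ty,"z",P[...,2][b].min()-base)
E
python3 -c "
from pre import *
pre(.1036,65)"
```

```text
0.007677781349173331 29.999485909938812
pos [0.6101 0.1559 0.243 ] yaw 88.3 -> d [0.0011 0.0011 0.0234] roll -0.0 rows 1 q6 end~ 16
tool rail -0.0611 0.1449 plate rel [-0.0015 -0.0005] ((0.06467679142951965, 0.04008762910962105), 1.1033716201782227) top z err -0.004284470472269864
tab Y rel range -0.00362195830020548 0.0151620117451291 z 0.09915547459507351
```

carry_out(
  steps=[
    [[0.001, 0.001, 0.0214], 0, 1],
    [[0.001, 0.001, 0.0214], 0, 1],
    [[0.001, 0.02, 0.0214], 0, 1],
    [[0.001, 0.04, 0.0214], 0, 1],
    [[0.001, 0.061, 0.0214], 0, 1],
    [[0.001, 0.061, 0.0214], 0, 1],
    [[0.001, 0.061, 0.032], 0, 1],
    [[0.001, 0.061, 0.041], 0, 1],
    [[0.001, 0.061, 0.041], 0, 1],
  ],
)

```text
time: 19.32
tool_pos: [0.6708, 0.1561, 0.203]
ee_rot: [3.141, 0.0, 1.542]
wrist_force: [-0.0, -0.5, -1.6]
width: 0.0081
finger_force: 30.0
```

Run:
```python
from g import *
from rail import *
o=robot.get_obs();p=o["tool_pos"];print(o["width"],o["wrist_force"])
d=p[:2]-O; print("rail xy",d@ex,d@ey)
go([*W(0,-.0588),.1036+.097],90+np.degrees(yaw))
```

```text
0.008140096372295375 [-0.0140819  -0.54834116 -1.64878873]
rail xy -0.0003695820837424839 0.14691719227760194
pos [0.6708 0.1561 0.203 ] yaw 88.4 -> d [-2.057e-01  2.000e-04  2.400e-03] roll 0.01 rows 4 q6 end~ -3
```

carry_out(
  steps=[
    [[-0.03, 0, 0.001], 0, 1],
    [[-0.06, 0, 0.001], 0, 1],
    [[-0.095, 0, 0.001], 0, 1],
    [[-0.13, 0, 0.001], 0, 1],
    [[-0.165, 0, 0.001], 0, 1],
    [[-0.19, 0, 0.001], 0, 1],
    [[-0.206, 0, 0.001], 0, 1],
    [[-0.206, 0, 0.001], 0, 1],
    [[-0.206, 0, 0.003], 0, 1],
    [[-0.206, 0, 0.003], 0, 1],
  ],
)

```text
time: 20.58
tool_pos: [0.6649, -0.052, 0.2027]
ee_rot: [3.14, 0.006, 1.54]
wrist_force: [-5.6, -4.5, 9.2]
width: 0.0076
finger_force: 30.0
```

Run:
```python
from g import *
from rail import *
from chk import *
chk()
o=robot.get_obs();p=o["tool_pos"];print(o["width"],o["wrist_force"],o["finger_force"])
d=p[:2]-O; print("rail xy",d@ex,d@ey,p)
```

```text
side yellow keeper None band None tab (35, -0.0782, -0.0561) tabx 0.0012
side green keeper (18, -0.0612, -0.0589) band None tab (39, -0.0521, -0.0492) tabx -0.0014
side red keeper (23, 0.0087, 0.0075) band (15, 0.0072, 0.0073) tab None 
side blue keeper (26, 0.0718, 0.0709) band (16, -0.0383, 0.0576) tab None 
top yellow keeper (12, -0.1282, -0.1284) band None tab (58, -0.0805, -0.1225) tabx 0.0024
top green keeper None band None tab (12, -0.0493, -0.0368) tabx -0.0134
top red keeper (68, 0.0052, 0.0054) band (27, 0.0061, 0.0055) tab None 
top blue keeper (60, 0.0716, 0.0716) band (31, 0.072, 0.0713) tab (7, -0.0133, -0.0223) tabx -0.0099
0.007827092217485745 [-6.37712115 -4.34079611  9.3915543 ] 30.00964254140854
rail xy -7.074520192365908e-05 -0.061221294246472324 [ 0.66493373 -0.05196136  0.20271785]
```

carry_out(
  steps=[
    [[0.0025, 0, -0.002], 0, 1],
    [[0.0025, 0, -0.002], 0, 1],
    [[0.0025, 0, -0.001], 0, 1],
    [[0.0025, 0, -0.001], 0, 0.4],
    [[0.0025, 0, -0.001], 0, 0.1],
    [[0.0025, 0, -0.001], 0, 0],
    [[0.0025, 0, -0.04], 0, 0],
    [[0.0025, 0, -0.1], 0, 0],
    [[0.06, -0.04, -0.12], 0, 0],
    [[0.11, -0.08, -0.12], 0, 0],
  ],
)

```text
time: 21.92
tool_pos: [0.5963, 0.054, 0.321]
ee_rot: [3.138, -0.001, 1.541]
wrist_force: [-0.4, 0.5, -0.3]
width: 0.0469
finger_force: 0.0
```

Run:
```python
from g import *
from chk import *
s,t=chk()
hangers([s],{"red":(.48,.2250),"blue":(.475,-.142)})
hangers([t],{"red":(.48,.2250),"blue":(.475,-.142)})
go([.480,.2250,.24],90-15);go([.480,.2250,.105],90-15)
```

```text
side yellow keeper (7, -0.1243, -0.1235) band None tab (26, -0.0915, -0.1087) tabx -0.0006
side green keeper (20, -0.0582, -0.0587) band None tab (49, -0.0511, -0.0488) tabx 0.0011
side red keeper (25, 0.0063, 0.0069) band (15, 0.0077, 0.0076) tab None 
side blue keeper (25, 0.0731, 0.0715) band (17, -0.0445, 0.0438) tab None 
top yellow keeper (43, -0.1244, -0.1215) band None tab (72, -0.1232, -0.1223) tabx 0.0031
top green keeper (6, -0.0649, -0.0649) band None tab (30, -0.0597, -0.0601) tabx 0.0033
top red keeper None band None tab None 
top blue keeper None band (8, -0.1569, -0.163) tab None 
red c [0.4802 0.226 ] yaw -16.0 tab [0.48   0.2289] 84 off -0.0134 17 sz [0.042 0.065]
blue c [ 0.4746 -0.1423] yaw 19.7 tab [ 0.4738 -0.1388] 51 off -0.01 9 sz [0.064 0.045]
red c [0.4888 0.2226] yaw -15.4 tab [0.4818 0.2215] 30 off -0.0103 1 sz [0.039 0.076]
blue c [ 0.4733 -0.1335] yaw 109.6 tab [ 0.4767 -0.1434] 36 off -0.0053 4 sz [0.064 0.066]
pos [0.5931 0.0578 0.3216] yaw 88.7 -> d [ 0.1644 -0.117   0.0817] roll 1.37 rows 4 q6 end~ 40
pos [0.5931 0.0578 0.3216] yaw 88.7 -> d [ 0.1642 -0.1174  0.2167] roll 1.37 rows 5 q6 end~ 40
```

carry_out(
  steps=[
    [[0.05, -0.04, 0.0], 0.7, 0],
    [[0.1, -0.08, 0.02], 1.37, 0],
    [[0.15, -0.11, 0.06], 1.37, 0],
    [[0.163, -0.116, 0.08], 1.37, 0],
    [[0.163, -0.116, 0.08], 1.37, 0],
    [[0.163, -0.116, 0.08], 1.37, 0],
    [[0.163, -0.116, 0.08], 1.37, 0],
  ],
)

```text
time: 22.9
tool_pos: [0.4858, 0.2186, 0.2409]
ee_rot: [3.139, -0.001, 1.301]
wrist_force: [-0.6, -0.8, 0.5]
width: 0.0472
finger_force: 0.0
```

Run:
```python
from g import *
from meas import *
hangers([snap("side")],{"red":(.48,.2250)})
go([.481,.2237,.105],74.5)
```

```text
red c [0.4804 0.2258] yaw -14.9 tab [0.4798 0.2287] 85 off -0.0122 15 sz [0.043 0.065]
pos [0.4857 0.2186 0.2407] yaw 74.5 -> d [ 0.0034 -0.0062  0.1357] roll 0.0 rows 3 q6 end~ 40
```

carry_out(
  steps=[
    [[0.0035, -0.006, 0.04], 0, 0],
    [[0.0035, -0.006, 0.1], 0, 0],
    [[0.0035, -0.006, 0.1355], 0, 0],
    [[0.0035, -0.006, 0.1355], 0, 0],
    [[0.0035, -0.006, 0.1355], 0, 1],
    [[0.0035, -0.006, 0.1355], 0, 1],
    [[0.0035, -0.006, 0.1355], 0, 1],
    [[0.0035, -0.006, 0.1355], 0, 1],
    [[0.0035, -0.006, 0.1355], 0, 1],
  ],
)

```text
time: 24.08
tool_pos: [0.4799, 0.2245, 0.1044]
ee_rot: [3.14, -0.001, 1.303]
wrist_force: [0.6, -0.6, 2.6]
width: 0.0076
finger_force: 30.0
```

Run:
```python
from g import *
from rail import *
o=robot.get_obs();p=o["tool_pos"];print(o["width"],o["finger_force"],p)
go([*W(-.065,.146),p[2]+.14],90+np.degrees(yaw))
```

```text
0.007630539739035732 29.99869555234909 [0.47989072 0.22454141 0.10444024]
pos [0.4799 0.2245 0.1044] yaw 74.6 -> d [-0.0315  0.1398 -0.1399] roll -1.36 rows 4 q6 end~ 16
```

carry_out(
  steps=[
    [[0, 0, -0.05], 0, 1],
    [[0, 0, -0.1], 0, 1],
    [[0, 0, -0.14], 0, 1],
    [[0, 0, -0.14], 0, 1],
    [[-0.01, 0.05, -0.14], -0.5, 1],
    [[-0.02, 0.1, -0.14], -1, 1],
    [[-0.0315, 0.14, -0.14], -1.36, 1],
    [[-0.0315, 0.14, -0.14], -1.36, 1],
    [[-0.0315, 0.14, -0.14], -1.36, 1],
    [[-0.0315, 0.14, -0.14], -1.36, 1],
  ],
)

```text
time: 25.32
tool_pos: [0.605, 0.1578, 0.2432]
ee_rot: [-3.14, -0.0, 1.541]
wrist_force: [-0.4, 0.8, -2.3]
width: 0.0075
finger_force: 30.0
```

```bash
python3 -c "
from pre import *
pre(.1044,0)"
```

```text
0.0076466658352921275 29.999264180660248
pos [0.6053 0.1578 0.2442] yaw 88.3 -> d [-0.0007  0.0059  0.0238] roll 0.0 rows 1 q6 end~ 16
tool rail -0.0659 0.1467 plate rel [-0.0015  0.0016] ((0.04244253784418106, 0.06430930644273758), 89.9287109375) top z err -0.002180625340056714
tab Y rel range -0.005522077920749796 0.013157555650392116 z 0.09935660220964684
```

carry_out(
  steps=[
    [[-0.001, 0.003, 0.022], 0, 1],
    [[-0.001, 0.006, 0.022], 0, 1],
    [[-0.001, 0.025, 0.022], 0, 1],
    [[-0.001, 0.045, 0.022], 0, 1],
    [[-0.001, 0.0655, 0.022], 0, 1],
    [[-0.001, 0.0655, 0.022], 0, 1],
    [[-0.001, 0.0655, 0.032], 0, 1],
    [[-0.001, 0.0655, 0.041], 0, 1],
    [[-0.001, 0.0655, 0.041], 0, 1],
  ],
)

```text
time: 26.55
tool_pos: [0.6707, 0.1541, 0.2023]
ee_rot: [-3.14, 0.0, 1.54]
wrist_force: [-0.0, -0.1, -1.4]
width: 0.0077
finger_force: 30.0
```

Run:
```python
from g import *
from rail import *
o=robot.get_obs();p=o["tool_pos"];print(o["width"],o["wrist_force"])
d=p[:2]-O; print("rail xy",d@ex,d@ey)
go([*W(0,.005),.1044+.097],90+np.degrees(yaw))
```

```text
0.007713579049848248 [-0.03944978 -0.11260465 -1.41498653]
rail xy -0.00046829429497419726 0.14490670292811048
pos [0.6707 0.1541 0.2023] yaw 88.3 -> d [-0.1399  0.0006  0.0009] roll -0.0 rows 3 q6 end~ 3
```

carry_out(
  steps=[
    [[-0.025, 0, -0.0005], 0, 1],
    [[-0.05, 0, -0.0005], 0, 1],
    [[-0.075, 0, -0.0005], 0, 1],
    [[-0.1, 0, -0.0005], 0, 1],
    [[-0.125, 0, -0.0005], 0, 1],
    [[-0.14, 0.0005, -0.0005], 0, 1],
    [[-0.14, 0.0005, -0.0005], 0, 1],
    [[-0.14, 0.0005, -0.0005], 0, 1],
  ],
)

```text
time: 27.55
tool_pos: [0.6678, 0.0148, 0.2033]
ee_rot: [-3.142, -0.001, 1.541]
wrist_force: [0.2, -0.2, -2.7]
width: 0.0077
finger_force: 30.0
```

Run:
```python
from g import *
from rail import *
o=robot.get_obs();p=o["tool_pos"];print(o["width"],o["wrist_force"],o["finger_force"])
d=p[:2]-O; print("rail xy",d@ex,d@ey,p)
```

```text
0.007725601314903339 [ 0.20860105 -0.24811875 -2.74766956] 29.9992436170578
rail xy 0.0008541278806795209 0.005568505554045516 [0.66784098 0.01477155 0.20332038]
```

carry_out(
  steps=[
    [[0, 0, 0.0015], 0, 1],
    [[0, 0, 0.0015], 0, 0.4],
    [[0, 0, 0.0015], 0, 0.1],
    [[0, 0, 0.0015], 0, 0],
    [[0, 0, -0.04], 0, 0],
    [[0, 0, -0.1], 0, 0],
    [[-0.04, -0.04, -0.12], 0, 0],
    [[-0.08, -0.08, -0.12], 0, 0],
    [[-0.12, -0.13, -0.12], 0, 0],
    [[-0.12, -0.13, -0.12], 0, 0],
  ],
)

```text
time: 28.8
tool_pos: [0.5316, -0.1038, 0.3245]
ee_rot: [3.14, 0.001, 1.536]
wrist_force: [0.9, -0.2, 0.0]
width: 0.0468
finger_force: 0.0
```

Run:
```python
from g import *
from chk import *
s,t=chk()
hangers([s],{"blue":(.475,-.142)})
go([.475,-.142,.24],110);go([.475,-.142,.105],110)
```

```text
side yellow keeper (6, -0.1235, -0.1243) band None tab (52, -0.0622, -0.1107) tabx 0.0010
side green keeper (7, -0.0591, -0.0593) band None tab (45, -0.0513, -0.0485) tabx 0.0004
side red keeper (23, 0.0063, 0.0064) band None tab (63, 0.0103, 0.0136) tabx 0.0012
side blue keeper (24, 0.0726, 0.0714) band (19, -0.0433, 0.0226) tab None 
top yellow keeper (36, -0.1217, -0.1194) band None tab (10, -0.1153, -0.1152) tabx 0.0040
top green keeper (29, -0.0587, -0.0583) band None tab (62, -0.0556, -0.0557) tabx 0.0021
top red keeper (26, 0.0053, 0.0051) band (5, 0.0147, 0.0147) tab (64, 0.0068, 0.0069) tabx 0.0031
top blue keeper (62, 0.0708, 0.0714) band (35, 0.0719, 0.0714) tab None 
blue c [ 0.4746 -0.1436] yaw 22.7 tab [ 0.4738 -0.1381] 50 off -0.012 10 sz [0.064 0.045]
pos [ 0.5342 -0.1021  0.3241] yaw 88.2 -> d [-0.0417 -0.058   0.0839] roll -2.18 rows 3 q6 end~ -37
pos [ 0.5342 -0.1021  0.3241] yaw 88.2 -> d [-0.0418 -0.0583  0.2189] roll -2.18 rows 4 q6 end~ -37
```

carry_out(
  steps=[
    [[-0.02, -0.03, 0.02], -1, 0],
    [[-0.042, -0.058, 0.06], -2.0, 0],
    [[-0.042, -0.058, 0.084], -2.2, 0],
    [[-0.042, -0.058, 0.084], -2.2, 0],
    [[-0.042, -0.058, 0.084], -2.2, 0],
    [[-0.042, -0.058, 0.084], -2.2, 0],
  ],
)

```text
time: 29.65
tool_pos: [0.4763, -0.142, 0.241]
ee_rot: [3.139, 0.002, 1.925]
wrist_force: [-0.3, 0.4, 1.6]
width: 0.0469
finger_force: 0.0
```

Run:
```python
from g import *
from chk import *
s,t=chk()
hangers([s],{"blue":(.475,-.142)})
go([.4748,-.1425,.105],110.5)
```

```text
side yellow keeper (7, -0.1231, -0.1227) band None tab (52, -0.062, -0.1128) tabx 0.0007
side green keeper (7, -0.0577, -0.0588) band None tab (44, -0.0508, -0.0481) tabx 0.0003
side red keeper (24, 0.0065, 0.0071) band None tab (64, 0.009, 0.0132) tabx 0.0014
side blue keeper (25, 0.0721, 0.0721) band (16, -0.0409, 0.0564) tab None 
top yellow keeper (44, -0.1245, -0.1214) band None tab (72, -0.1232, -0.1222) tabx 0.0031
top green keeper (30, -0.0588, -0.0584) band None tab (63, -0.0557, -0.0556) tabx 0.0020
top red keeper (23, 0.0054, 0.0056) band (6, 0.0157, 0.0151) tab (67, 0.0069, 0.0066) tabx 0.0033
top blue keeper (63, 0.0707, 0.0713) band (34, -0.044, 0.0378) tab None 
blue c [ 0.475  -0.1429] yaw 19.1 tab [ 0.4738 -0.1393] 50 off -0.0118 10 sz [0.063 0.045]
pos [ 0.4758 -0.1421  0.2406] yaw 110.3 -> d [ 0.0002 -0.0013  0.1356] roll -0.02 rows 3 q6 end~ -37
```

carry_out(
  steps=[
    [[0, -0.001, 0.04], 0, 0],
    [[0, -0.001, 0.1], 0, 0],
    [[0, -0.001, 0.1355], 0, 0],
    [[0, -0.001, 0.1355], 0, 0],
    [[0, -0.001, 0.1355], 0, 1],
    [[0, -0.001, 0.1355], 0, 1],
    [[0, -0.001, 0.1355], 0, 1],
    [[0, -0.001, 0.1355], 0, 1],
    [[0, -0.001, 0.1355], 0, 1],
  ],
)

```text
time: 30.88
tool_pos: [0.4743, -0.1426, 0.1045]
ee_rot: [3.141, 0.001, 1.924]
wrist_force: [-0.1, 0.6, 2.0]
width: 0.0077
finger_force: 30.0
```

Run:
```python
from g import *
from rail import *
o=robot.get_obs();p=o["tool_pos"];print(o["width"],o["finger_force"],p)
go([.52,0,p[2]+.14],90+np.degrees(yaw))
go([*W(-.07,.146),p[2]+.14],90+np.degrees(yaw))
```

```text
0.007673557898271871 29.99856948852539 [ 0.47434634 -0.14255375  0.10448106]
pos [ 0.4743 -0.1426  0.1045] yaw 110.2 -> d [ 0.1179  0.0923 -0.14  ] roll 2.19 rows 4 q6 end~ 2
pos [ 0.4743 -0.1426  0.1045] yaw 110.2 -> d [ 0.2373  0.2229 -0.1399] roll 2.19 rows 6 q6 end~ 16
```

carry_out(
  steps=[
    [[0, 0, -0.05], 0, 1],
    [[0, 0, -0.1], 0, 1],
    [[0, 0, -0.14], 0, 1],
    [[0.04, 0.03, -0.14], 0.7, 1],
    [[0.08, 0.06, -0.14], 1.4, 1],
    [[0.118, 0.092, -0.14], 2.19, 1],
    [[0.15, 0.127, -0.14], 2.19, 1],
    [[0.18, 0.16, -0.14], 2.19, 1],
    [[0.21, 0.193, -0.14], 2.19, 1],
    [[0.237, 0.223, -0.14], 2.19, 1],
  ],
)

```text
time: 32.12
tool_pos: [0.6014, 0.1585, 0.2426]
ee_rot: [-3.14, 0.0, 1.542]
wrist_force: [0.2, -0.5, -1.9]
width: 0.0076
finger_force: 30.0
```

carry_out(
  steps=[
    [[0, 0, 0], 0, 1],
    [[0, 0, 0], 0, 1],
  ],
)

```text
time: 32.38
tool_pos: [0.6008, 0.1566, 0.2429]
ee_rot: [-3.14, 0.001, 1.542]
wrist_force: [0.4, -0.8, -1.2]
width: 0.0078
finger_force: 30.0
```

```bash
python3 -c "
from pre import *
pre(.1045,110)"
```

```text
0.007766800317183847 29.999417066574097
pos [0.6008 0.156  0.2438] yaw 88.3 -> d [0.0013 0.0103 0.0233] roll -0.0 rows 1 q6 end~ 16
tool rail -0.0703 0.1447 plate rel [-0.0018 -0.0001] ((0.06302495300769806, 0.04161596670746803), 0.48980048298835754) top z err -0.0019110051098928556
tab Y rel range -0.004727757060685817 0.011888317044893099 z 0.10103319298539062
```

carry_out(
  steps=[
    [[0.001, 0.003, 0.0215], 0, 1],
    [[0.001, 0.006, 0.0215], 0, 1],
    [[0.001, 0.025, 0.0215], 0, 1],
    [[0.001, 0.05, 0.0215], 0, 1],
    [[0.001, 0.07, 0.0215], 0, 1],
    [[0.001, 0.07, 0.0215], 0, 1],
    [[0.001, 0.07, 0.032], 0, 1],
    [[0.001, 0.07, 0.041], 0, 1],
    [[0.001, 0.07, 0.041], 0, 1],
  ],
)

```text
time: 33.6
tool_pos: [0.6703, 0.156, 0.2024]
ee_rot: [-3.141, 0.0, 1.542]
wrist_force: [-0.6, 0.1, -1.5]
width: 0.0079
finger_force: 30.0
```

Run:
```python
from g import *
from rail import *
o=robot.get_obs();p=o["tool_pos"];print(o["width"],o["wrist_force"])
d=p[:2]-O; print("rail xy",d@ex,d@ey)
go([*W(0,.071),.1045+.097],90+np.degrees(yaw))
```

```text
0.007932045343579388 [-0.55280936  0.09309137 -1.46774488]
rail xy -0.000867562500072889 0.1468341501764251
pos [0.6703 0.156  0.2024] yaw 88.4 -> d [-0.0758  0.0008  0.0009] roll 0.01 rows 2 q6 end~ 9
```

carry_out(
  steps=[
    [[-0.02, 0, -0.0005], 0, 1],
    [[-0.04, 0, -0.0005], 0, 1],
    [[-0.06, 0, -0.0005], 0, 1],
    [[-0.076, 0.0005, -0.0005], 0, 1],
    [[-0.076, 0.0005, -0.0005], 0, 1],
    [[-0.076, 0.0005, -0.0005], 0, 1],
  ],
)

```text
time: 34.35
tool_pos: [0.6695, 0.0803, 0.2034]
ee_rot: [3.142, -0.001, 1.542]
wrist_force: [0.2, 0.6, -2.1]
width: 0.0075
finger_force: 30.0
```

Run:
```python
from g import *
from rail import *
o=robot.get_obs();p=o["tool_pos"];print(o["width"],o["wrist_force"],o["finger_force"])
d=p[:2]-O; print("rail xy",d@ex,d@ey,p)
```

```text
0.007509573941976298 [ 0.21676004  0.63005484 -2.07746191] 29.999505579471588
rail xy 0.000583217012756843 0.0710813553631732 [0.66951506 0.08026356 0.20337677]
```

carry_out(
  steps=[
    [[0, 0, 0.0015], 0, 1],
    [[0, 0, 0.0015], 0, 0.4],
    [[0, 0, 0.0015], 0, 0.1],
    [[0, 0, 0.0015], 0, 0],
    [[0, 0, -0.04], 0, 0],
    [[0, 0, -0.1], 0, 0],
    [[-0.03, -0.05, -0.12], 0, 0],
    [[-0.06, -0.1, -0.12], 0, 0],
    [[-0.09, -0.15, -0.12], 0, 0],
    [[-0.12, -0.21, -0.12], 0, 0],
  ],
)

```text
time: 35.6
tool_pos: [0.4587, -0.0327, 0.3235]
ee_rot: [3.141, 0.0, 1.542]
wrist_force: [0.5, -2.0, 0.4]
width: 0.0469
finger_force: 0.0
```

Run:
```python
from g import *
from chk import *
s,t=chk()
b=cv2.resize(t["image"][135:205,205:355,::-1],None,fx=5,fy=5,interpolation=cv2.INTER_CUBIC)
cv2.imwrite("pics/fin1.png",b)
# plates hanging (z~.109)
P=cloud(t);q=P[...,:2]-O;X=q@ex;Y=q@ey
for n,y in(("y",-.1243),("g",-.0593),("r",.0057),("b",.0707)):
    a=(abs(X)<.045)&(abs(Y-y)<.032)&(abs(P[...,2]-.107)<.008)
    if a.sum()>5: print(n,cv2.minAreaRect(np.c_[X[a],Y[a]].astype(np.float32)),Y[a].min()-y,Y[a].max()-y)
```

```text
side yellow keeper (6, -0.1243, -0.1221) band None tab (51, -0.0644, -0.1134) tabx 0.0012
side green keeper (7, -0.0587, -0.0584) band None tab (44, -0.0523, -0.0483) tabx 0.0004
side red keeper (9, 0.0092, 0.0072) band None tab (63, 0.031, 0.0142) tabx 0.0014
side blue keeper (26, 0.0709, 0.0709) band (5, -0.0398, 0.0311) tab (60, 0.0723, 0.0756) tabx 0.0005
top yellow keeper (43, -0.124, -0.1211) band None tab (71, -0.1232, -0.1223) tabx 0.0030
top green keeper (29, -0.059, -0.0585) band None tab (63, -0.0555, -0.0555) tabx 0.0019
top red keeper (22, 0.0054, 0.0053) band (7, 0.0158, 0.0154) tab (66, 0.007, 0.0067) tabx 0.0034
top blue keeper (23, 0.0707, 0.0706) band (11, -0.0439, -0.0526) tab (67, 0.0688, 0.0689) tabx 0.0026
y ((-0.0032340846955776215, -0.12311466038227081), (0.04017294943332672, 0.06313195824623108), 89.60958862304688) -0.018793617165327126 0.021362679754102457
g ((-0.0033233463764190674, -0.0576268807053566), (0.06261491030454636, 0.03950954228639603), 0.884342610836029) -0.018534032759737286 0.021492969952331187
r ((-0.0027181971818208694, 0.0059167323634028435), (0.03986138850450516, 0.06229456141591072), 89.12487030029297) -0.019745010064171044 0.019945699874395435
b ((-0.0026123616844415665, 0.06824705004692078), (0.06266605854034424, 0.039176635444164276), 2.356506824493408) -0.02296514365984427 0.017051207111774574
```

View pics/fin1.png

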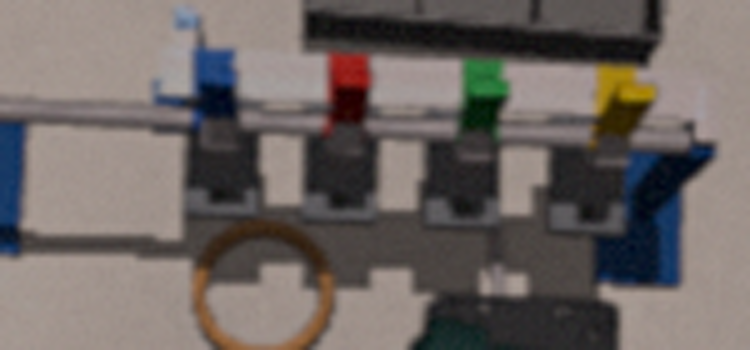

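All four hang on their marks within about 2.5 mm (plates at offsets +1, +1.6, 0, -2.4 mm; tabs in the picture line up with their patches). Now the fan goes back on.

```bash
python3 g.py .455 -.3175 .2 82
```

```text
pos [ 0.456  -0.0332  0.3249] yaw 88.1 -> d [-0.284   0.008   0.1252] roll 0.61 rows 5 q6 end~ -27
```

carry_out(
  steps=[
    [[-0.05, 0, 0], 0.2, 1],
    [[-0.1, 0, 0], 0.4, 1],
    [[-0.15, 0, 0], 0.6, 1],
    [[-0.2, 0, 0], 0.6, 1],
    [[-0.24, 0.004, 0.03], 0.6, 1],
    [[-0.284, 0.008, 0.07], 0.6, 1],
    [[-0.284, 0.008, 0.125], 0.6, 1],
    [[-0.284, 0.008, 0.125], 0.6, 1],
    [[-0.284, 0.008, 0.125], 0.6, 1],
  ],
)

```text
time: 36.83
tool_pos: [0.4617, -0.3166, 0.2012]
ee_rot: [3.138, 0.002, 1.438]
wrist_force: [1.0, 0.0, 0.0]
width: 0.0004
finger_force: 0.0
```

```bash
python3 g.py .455 -.3175 .063 82;python3 g.py .5045 -.3245 .063 82
```

```text
pos [ 0.4617 -0.3166  0.2012] yaw 82.4 -> d [-0.0015 -0.0071  0.1382] roll 0.04 rows 3 q6 end~ -27
pos [ 0.4617 -0.3166  0.2012] yaw 82.4 -> d [-0.0019  0.0429  0.1384] roll 0.04 rows 3 q6 end~ -25
```

carry_out(
  steps=[
    [[-0.0015, -0.007, 0.05], 0, 1],
    [[-0.0015, -0.007, 0.1], 0, 1],
    [[-0.0015, -0.007, 0.138], 0, 1],
    [[-0.0015, -0.007, 0.138], 0, 1],
    [[-0.0015, 0.008, 0.138], 0, 1],
    [[-0.0015, 0.02, 0.138], 0, 1],
    [[-0.0015, 0.032, 0.138], 0, 1],
    [[-0.0015, 0.043, 0.138], 0, 1],
    [[-0.0015, 0.043, 0.138], 0, 1],
    [[-0.0015, 0.043, 0.138], 0, 1],
  ],
)

```text
time: 38.08
tool_pos: [0.5023, -0.3231, 0.0599]
ee_rot: [-3.141, -0.0, 1.437]
wrist_force: [-0.2, 0.4, -0.1]
width: 0.0005
finger_force: 0.0
```

carry_out(
  steps=[
    [[0, -0.01, -0.03], 0, 1],
    [[0, -0.01, -0.09], 0, 1],
    [[0, -0.03, -0.15], 0, 1],
    [[0, -0.05, -0.2], 0, 1],
    [[0, -0.1, -0.2], 0, 1],
    [[0, -0.1, -0.2], 0, 1],
  ],
)

```text
time: 38.83
tool_pos: [0.4012, -0.3097, 0.2617]
ee_rot: [3.14, 0.001, 1.435]
wrist_force: [0.1, -0.3, -0.0]
width: 0.0003
finger_force: 0.0
```

Run:
```python
from h import *
s=snap("side"); t=snap("top")
print(robot.get_obs()["tool_pos"])
a=cv2.resize(s["image"][90:240,200:340,::-1],(560,600),interpolation=cv2.INTER_CUBIC)
b=cv2.resize(t["image"][200:260,370:420,::-1],(240,288),interpolation=cv2.INTER_CUBIC)
cv2.imwrite("pics/fin2.png",np.hstack([a,cv2.copyMakeBorder(b,0,312,0,0,cv2.BORDER_CONSTANT)]))
```

```text
[ 0.40314803 -0.30987817  0.26021633]
```

View pics/fin2.png

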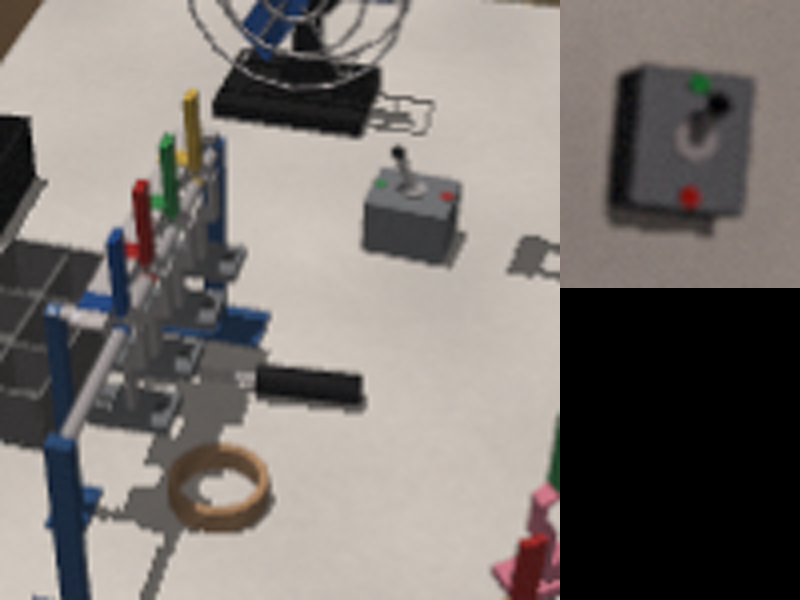

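The bat leans to the green dot again (ball at (398,152)), and all four hangers are on their marks.

```bash
python3 -c "
from bench import robot
print(robot.close_job())"
```

```text
the job is handed in; nothing more can be done
None
```

I switched the fan off, hung all four plates within about 2.5 mm of their colour marks, switched the fan back on and handed the job in; the hand-in gave no verdict.

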